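Pack the channel offcuts interlocked in the shed bin

TASK

Pack the five aluminium channel offcuts into the shallow bin so that they interlock: set each of the three that lie open side up squarely, still open side up, on the rubber pad of its own length, then lay the two open-side-down ones across the gaps between neighbouring channels, centred on the gap and the bin, so that their flanges drop right down into the troughs on either side and they sit level. Leave the L-shaped angle offcut where it lies.

Things in the scene. Friction and masses are not known exactly. Their poses are not given: they have to be found in the camera images.
- channel_short: The shortest of the three aluminium channel offcuts lying open side up (a U-shaped trough): 60 mm long, 60 mm wide outside, 30 mm high, walls 3 mm thick, about 60 g. Origin at the centre of its underside. Its x axis runs along its length, y across its 60 mm width, z up. Grasp it across the 60 mm width, from above.
- channel_medium: The middle-sized of the three aluminium channel offcuts lying open side up (a U-shaped trough): 80 mm long, 60 mm wide outside, 30 mm high, walls 3 mm thick, about 80 g. Origin at the centre of its underside. Its x axis runs along its length, y across its 60 mm width, z up. Grasp it across the 60 mm width, from above.
- channel_long: The longest of the three aluminium channel offcuts lying open side up (a U-shaped trough): 100 mm long, 60 mm wide outside, 30 mm high, walls 3 mm thick, about 100 g. Origin at the centre of its underside. Its x axis runs along its length, y across its 60 mm width, z up. Grasp it across the 60 mm width, from above.
- bridge_a: One of two equal aluminium channel offcuts lying open side down (3 mm web with two screw holes on top, two 3 mm flanges down): 70 mm long, 60 wide outside, 54 inside, 30 high, 70 g. Origin: centre of the footprint, level with the flanges' lower edges; when interlocked these stand on the webs below, 10 mm above the counter. x along its length, y across its width (grasp it across), z up.
- bridge_b: One of two equal aluminium channel offcuts lying open side down (3 mm web with two screw holes on top, two 3 mm flanges down): 70 mm long, 60 wide outside, 54 inside, 30 high, 70 g. Origin: centre of the footprint, level with the flanges' lower edges; when interlocked these stand on the webs below, 10 mm above the counter. x along its length, y across its width (grasp it across), z up.
- pad_short: The shortest of three thin fixed dark rubber pads in the bin: 60 mm long, 64 mm wide, 2 mm thick, its top 7 mm above the counter. Origin at the centre of its underside; x along its length (parallel to the bin's x), y across, z up. The three pads lie side by side at 92 mm spacing along the bin's y, in an order that changes.
- pad_medium: The middle-sized of three thin fixed dark rubber pads in the bin: 80 mm long, 64 mm wide, 2 mm thick, its top 7 mm above the counter. Origin at the centre of its underside; x along its length (parallel to the bin's x), y across, z up. The three pads lie side by side at 92 mm spacing along the bin's y, in an order that changes.
- pad_long: The longest of three thin fixed dark rubber pads in the bin: 100 mm long, 64 mm wide, 2 mm thick, its top 7 mm above the counter. Origin at the centre of its underside; x along its length (parallel to the bin's x), y across, z up. The three pads lie side by side at 92 mm spacing along the bin's y, in an order that changes.
- bin: Fixed wooden bin, 140 (x) by 326 (y) mm outside, 20 mm high, walls 8, floor 5 mm; its pine flap is laid back flat beyond the far (+x) side. Origin at the centre of its underside, z up. Pads at y = -92, 0, +92 mm; gaps (32 mm wide between channels centred on the pads) at y = -46 and +46 mm. Bridging pieces there have about 8 mm play each way and stand 32 mm apart: open the gripper only part way.
- angle_offcut: Aluminium L-shaped angle offcut, not a channel: a flat 80 by 36 mm leg, 3 mm thick, on the counter and one single 30 mm high flange along one long edge (its -y edge). Origin at the centre of its underside, x along its length, z up. To be left alone.
Things that resemble listed ones, but are neither listed nor needed, are in the scene too. What is shaped like the bridge_a but green or orange is not meant.

How it is judged:
By the outcome, as a careful person would: the job done as asked, in the order asked, and still so for the second after the job is handed in, with the robot touching nothing.
It also fails if it takes over 128 s, if anything falls off the work surface, if the arm or the gripper's body presses on something with over 40 N, if the wrist force passes 120 N, or if a joint passes its speed limit or range.

ROBOT

A 7-joint arm with a two-finger parallel gripper is mounted at the origin on the work surface. World frame = base frame: x ahead of the robot, y to its left, z up, the work surface at z = 0. Lengths are in m, angles in rad, forces in N, time in s.
With the tool pointing down it reaches from about 0.425 to 0.875 m from the base axis. Payload 4.7 kg.
Tool frame: the origin (TCP) lies between the finger pads; the fingertips stand 14 mm ahead of it and the grasp point (between the pads) lies 5 mm behind it; z points along the fingers, y is the line along which they close (so a half turn about z gives the same grasp; the last joint's range is limited). The gripper opens to 87 mm and grips with 3 to 60 N. Pads are 19 mm wide; open, the fingers measure 117 mm over their backs; the gripper's body (75 mm by 190 mm) begins 51 mm behind the grasp point.
Start: joints at [-1.136, 0.321, -0.07, 1.45, 0.023, 1.371, -0.057], TCP at [0.266, 0.593, 0.214] pointing down, gripper open.
Joint ranges: [-2.86, 2.86], [-0.3, 2.09], [-1.38, 1.24], [0.06, 2.45], [-1.56, 4.7], [0.09, 2.05], [-2.69, 2.69]. Speed limits (rad/s): [2.57, 2.57, 3.14, 3.14, 3.14, 3.14, 3.14].

INTERFACE

Orientations are given as a rotation vector (axis times angle).
In Python, from bench import ctrl gives the robot as it stands.
- The arm moves only by the tool step_arm, never from a script. Its argument "commands" is a list of rows, each an object with "travel": the shift along the tool's x, y, z in m, a list of three; "turn": the turn, a rotation vector about the tool's x, y, z in degrees, a list of three. A call has 1 to 5 rows; each row is the pose to reach, as a shift and turn from the pose commanded when the call began, along the tool's axes at that moment; what a row does not reach only later rows make up. A row lasts 1/10 s, in which the tool goes at most 50 mm and 8.59 degrees, less where a joint would pass 70% of its speed; a pose out of reach is approached as far as the arm can. A call with a gripper value outside its range is refused whole. "gripper" is the opening, from 0 (shut) to 1 (fully open), set as the call begins (left out, the last holds). The fingers move at their own pace and stop on an object; "force" is the grip in N (left out, the last holds). Time passes only in rows, so rows that repeat a pose let the fingers close. It gives the time, the measured TCP pose, the force, the opening and the grip force at its end, in the units of the state.
- ctrl.get_state(): the state, without advancing time (a new reading comes with each control period).
- ctrl.get_image(name): name is "side" or "top" or "wrist"; returns the picture (420x560x3 uint8, red, green, blue); there is no depth.
- ctrl.camera_model(name): a dict with "fx", "fy", "cx", "cy" (pixels), "k1" (the pictures are not rectified: a ray, as slopes to the right and down, at radius r is drawn at 1 + k1 r^2 times it, then the intrinsics apply), "R" (3x3) and "t" (3): a world point X has camera coordinates R X + t; the wrist camera has in their place "T_tool_cam" (4x4, takes a point from camera to tool coordinates, whose origin is the TCP and whose axes are the flange's). Camera axes: x right, y down, z forward; pixel columns grow to the right and rows downward; lengths in m; the calibration is good to about 2 mm. A picture is of the moment at which its call begins: read the wrist's pose just before it. camera_model takes no time and is no camera call.
- ctrl.close_job(): hands the job in; it is judged then, once.
The state is a dict: "time": time; "joint_positions": joint angles; "qd": joint speeds; "joint_torque": joint torques, N m; "position": TCP position; "tool_rot": TCP orientation; "ft_force": force on the tool from outside, world axes, zero at the start; "torque": the same for the moment, N m; "grip_width": opening from 0.0 (shut) to 1.0 (fully open); "grip_force": force on a finger pad.
Only numpy, scipy, OpenCV 4.12 (cv2) and the standard library are available. Lean on these libraries where they do the work, as an engineer would, in place of code of your own. Each camera call takes 0.05 s, during which the arm holds its last target. There are 200 camera calls.

## Working session

There is one attempt and no reset: what is moved stays moved. The work goes in short steps, Python scripts to look and compute and a tool call to move; the robot and the scene stay as the last step left them, time stands still between calls to the robot, and variables do not carry over. Pictures are saved under pics/ and viewed, at most 14 in all, crops included, and the job is handed in when it is done.

Besides the shell and the picture viewer there is one more tool, called as a command line: name --argument value ..., lists and objects as JSON in quotes. step_arm: Moves the arm, as the interface text tells. Its arguments: {"type":"object","properties":{"commands":{"type":"array"},"gripper":{"type":"number"},"force":{"type":"number"}},"required":["commands"]}

```bash
mkdir -p pics; ls
python3 - <<'E'
from bench import ctrl
import cv2,numpy as np
s=ctrl.get_state();print(s)
for n in("top","side"):
    cv2.imwrite(f"pics/{n}0.png",ctrl.get_image(n)[:,:,::-1])
    print(n,ctrl.camera_model(n))
print(ctrl.camera_model("wrist"))
E
```

```text
pics
{'time': 0.0, 'joint_positions': array([-1.13588944,  0.32186795, -0.07008579,  1.45169263,  0.02260275,
        1.37077148, -0.05688056]), 'qd': array([-3.05530134e-05, -9.33162045e-04,  6.27883625e-04, -5.61736270e-04,
        1.04351344e-03, -2.29219096e-04,  1.08605295e-04]), 'joint_torque': array([ 1.72937202e-04, -4.91280484e+01, -4.03872505e-01, -3.12535572e+01,
       -6.39861356e-02,  4.36069805e-02,  1.75919013e-04]), 'position': array([0.26533618, 0.59275121, 0.21292349]), 'tool_rot': array([-6.55990854e-01, -3.07202303e+00,  3.02747474e-03]), 'ft_force': array([ 0.37306332, -0.6020479 , -0.21174714]), 'torque': array([ 0.00921276,  0.00136784, -0.00182679]), 'grip_force': 0.0, 'grip_width': 0.9987496850468361}
top {'fx': 425.297537853528, 'fy': 425.297537853528, 'cx': 281.854581629477, 'cy': 204.60212574067788, 'k1': -0.07861461348518528, 'R': array([[-0.01373464, -0.99976412, -0.01682449],
       [-0.98859362,  0.01610115, -0.14974445],
       [ 0.14998002,  0.0145759 , -0.98858158]]), 't': array([-0.07135253,  0.50429485,  0.96544697])}
side {'fx': 533.6039281030862, 'fy': 533.6039281030862, 'cx': 277.4566108214071, 'cy': 195.6824898349526, 'k1': -0.032757743095399215, 'R': array([[ 0.97964929, -0.20057664, -0.00750198],
       [-0.14397216, -0.67615877, -0.72255196],
       [ 0.13985451,  0.70892759, -0.69127592]]), 't': array([-0.52017223,  0.03571476,  1.34747494])}
{'fx': 316.7422247191852, 'fy': 316.7422247191852, 'cx': 276.5684316887381, 'cy': 212.41578336746736, 'k1': -0.058685766122029026, 'T_tool_cam': array([[ 6.57198582e-04, -9.54719770e-01, -2.97505845e-01,
         8.25122742e-02],
       [ 9.99999654e-01,  4.75892193e-04,  6.81851039e-04,
         1.27711742e-03],
       [-5.09395958e-04, -2.97506190e-01,  9.54719753e-01,
        -1.71110671e-01],
       [ 0.00000000e+00,  0.00000000e+00,  0.00000000e+00,
         1.00000000e+00]])}
```

View pics/top0.png

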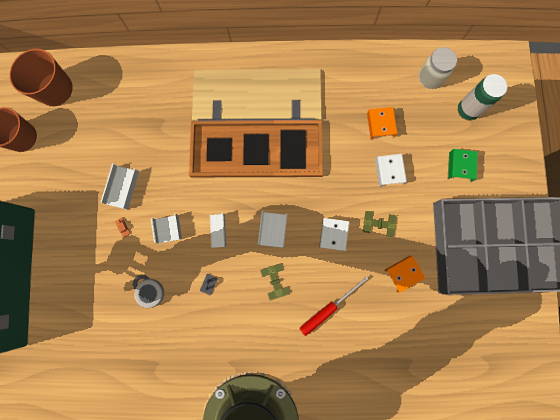

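View pics/side0.png

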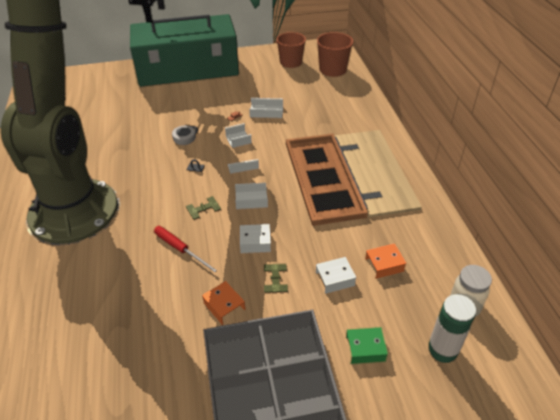

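The top view shows these look-alikes:
- **Open-up channels:** (120,187), (167,229) and (272,229).
- **L-angle:** (217,230), with one flange.
- **Bridges:** white, with holes, at (391,169) and (335,233).
- **Decoys:** orange at (382,122) and (405,273), green at (463,164).
- **Bin pads:** (219,149) short, (256,149) medium, (293,149) long.

I'll check these choices in one close crop.

Run:
```python
import cv2,numpy as np
t=cv2.imread("pics/top0.png");s=cv2.imread("pics/side0.png")
a=cv2.resize(t[150:260,95:415],(800,275),interpolation=cv2.INTER_CUBIC)
b=cv2.resize(s[85:295,210:410],(309,325),interpolation=cv2.INTER_CUBIC)
c=cv2.resize(s[90:215,215:300],(221,325),interpolation=cv2.INTER_CUBIC)
d=cv2.resize(t[110:185,185:330],(270,140))
o=np.zeros((600,800,3),np.uint8);o[:275]=a;o[275:,:309]=b;o[275:,309:530]=c;o[275:415,530:]=d
cv2.imwrite("pics/crop1.png",o)
```

```text
(no output)
```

View pics/crop1.png

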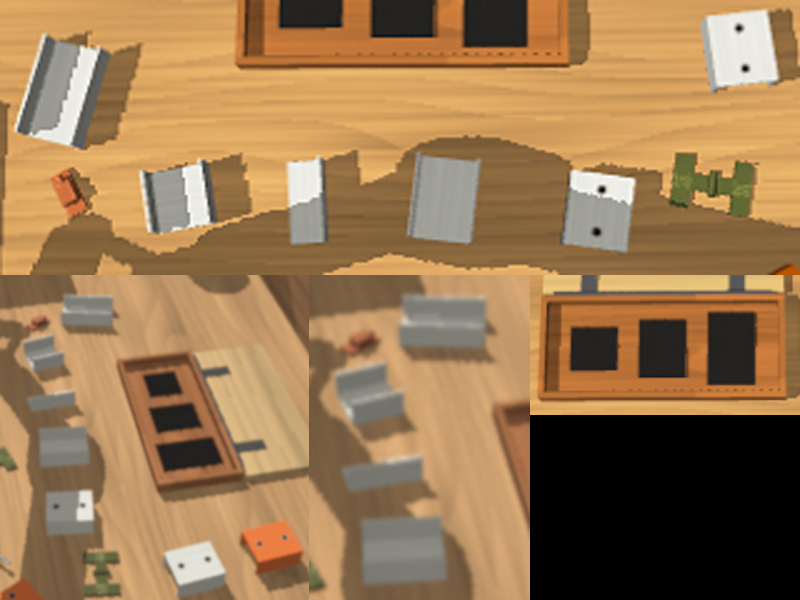

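The crop confirms it. Long U is at top-view (120,187), short U at (167,229), medium U at (272,229) and the L-angle at (217,230). The bridges are the two white holed pieces at (391,169) and (335,233). Now I'll measure them.

```bash
cat > h.py <<'E'
import cv2,numpy as np
from scipy.spatial.transform import Rotation as Ro
from bench import ctrl
def ray(m,uv,R,t):
    K=np.array([[m["fx"],0,m["cx"]],[0,m["fy"],m["cy"]],[0,0,1]])
    p=cv2.undistortPoints(np.float64(uv).reshape(-1,1,2),K,np.array([m["k1"],0,0,0,0.])).reshape(-1,2)
    # fixed-cam: R,t world->cam
    d=np.c_[p,np.ones(len(p))]@R
    return -R.T@t,d
def extr(name,st=None):
    m=ctrl.camera_model(name)
    if name!="wrist": return m,np.array(m["R"]),np.array(m["t"])
    T=np.eye(4);T[:3,:3]=Ro.from_rotvec(st["tool_rot"]).as_matrix();T[:3,3]=st["position"]
    W=np.linalg.inv(T@m["T_tool_cam"]);return m,W[:3,:3],W[:3,3]
def toplane(name,uv,z,st=None):
    m,R,t=extr(name,st);c,d=ray(m,uv,R,t)
    return c+d*((z-c[2])/d[:,2])[:,None]
def hulls(mask,lo=150,hi=1e9):
    mask=cv2.morphologyEx(mask.astype(np.uint8),cv2.MORPH_OPEN,np.ones((2,2)))
    out=[]
    for c in cv2.findContours(mask,cv2.RETR_EXTERNAL,cv2.CHAIN_APPROX_NONE)[0]:
        if lo<cv2.contourArea(c)<hi:
            h=cv2.convexHull(c);M=cv2.moments(h);out.append(((M["m10"]/M["m00"],M["m01"]/M["m00"]),h[:,0].astype(float)))
    return out
def rect(xy):
    (c,s,a)=cv2.minAreaRect(np.float32(xy[:,:2]*1000))
    if s[0]<s[1]: s=s[::-1];a+=90
    return np.round(c,1),np.round(s,1),round((a+90)%180-90,1)
def go(st,x,y,z,yaw):
    """tool target: tool y along world angle 90+yaw deg, pointing down -> travel,turn in tool axes"""
    R=Ro.from_rotvec(st["tool_rot"]);a=np.radians(yaw)
    T=Ro.from_matrix(np.array([[-np.cos(a),-np.sin(a),0],[-np.sin(a),np.cos(a),0],[0,0,-1]]))
    return (R.inv().apply(np.array([x,y,z])-st["position"])).round(4),np.degrees((R.inv()*T).as_rotvec()).round(2)
E
python3 - <<'E'
from h import *
for n in("top","side"):
    im=cv2.imread(f"pics/{n}0.png");hsv=cv2.cvtColor(im,cv2.COLOR_BGR2HSV)
    print(n,"metal")
    for c,h in hulls((hsv[...,1]<45)&(hsv[...,2]>95),150,4000):
        P=toplane(n,[c],.015)[0];print(np.round(c,1),np.round(P*1000,1),rect(toplane(n,h,.03 )))
    print("pads")
    for c,h in hulls((hsv[...,2]<60),150,4000):
        P=toplane(n,[c],.007)[0];print(np.round(c,1),np.round(P*1000,1),rect(toplane(n,h,.007)))
E
```

```text
top metal
[148.9 294.3] [296.2 240.2  15. ] (array([296.8, 235.1]), array([62.7, 62.2]), 1.1)
[334.9 235. ] [ 431.3 -204.    15. ] (array([ 430.4, -202.5]), array([69.7, 60.5]), -8.4)
[167.9 229.6] [450.  197.4  15. ] (array([449.4, 193.5]), array([61.2, 51.1]), 9.8)
[218.3 230.8] [445.5  74.9  15. ] (array([444.1,  72.5]), array([78.5, 31.8]), 3.2)
[273.  230.3] [444.8 -56.5  15. ] (array([443.4, -57.1]), array([77.5, 59.7]), -7.2)
[468.1 222.9] [ 454.6 -527.8   15. ] (array([ 453.1, -521.3]), array([86.2, 37.3]), -1.2)
[505.6 222.2] [ 454.6 -621.7   15. ] (array([ 453.8, -613.5]), array([87.6, 44.7]), 0.6)
[543.9 221.3] [ 454.9 -719.8   15. ] (array([ 454.4, -710.2]), array([86.8, 43.9]), 0.4)
[452.3 220.2] [ 461.7 -489.3   15. ] (array([ 461.1, -472.8]), array([155.7,  76.3]), -31.7)
[510.9 239.7] [ 411.7 -631.3   15. ] (array([ 427.1, -618.4]), array([274.8, 194.2]), 77.3)
[120.9 187.8] [555.1 318.5  15. ] (array([552.7, 312.7]), array([96.4, 48.8]), -14.2)
[391.3 170.8] [ 585.7 -347.2   15. ] (array([ 582.6, -343.4]), array([73.4, 66.7]), 5.9)
[495.6  86.2] [ 805.1 -631.6   15. 
[... 1751 characters left out ...]
.2] [500.6 953.1  15. ] (array([454.5, 912.6]), array([491.7, 388.5]), -12.9)
[ 5.1 59.1] [-289.5  816.    15. ] (array([-287.8,  852.7]), array([945.8,  40.9]), -80.5)
pads
[456.1 325.7] [ 798.4 -518.4    7. ] (array([ 798.1, -520.6]), array([58.5, 31.2]), -25.5)
[332.9 201.5] [ 651. -115.    7.] (array([ 651.4, -114.6]), array([93.6, 57.4]), -0.4)
[323.9 177.9] [652.1 -23.6   7. ] (array([652.4, -22.9]), array([73.7, 56.1]), -0.8)
[315.8 156.4] [653.5  67.6   7. ] (array([653.9,  68.3]), array([54.9, 53.3]), 88.3)
[187.1  62.2] [344.  662.2   7. ] (array([349.2, 667.1]), array([379.2, 266.1]), 0.7)
[149.6  11.2] [ 226.7 1108.1    7. ] (array([ 252.8, 1096. ]), array([333.1, 134. ]), -72.6)
```

Run:
```python
from h import *
print(go(ctrl.get_state(),.56,.316,.20,-14))
```

```text
(array([-0.382 , -0.1323,  0.0133]), array([ -0.1 ,  -0.  , -10.11]))
```

step_arm --commands '[{"travel":[-0.19,-0.065,0.007],"turn":[0,0,-5]},{"travel":[-0.19,-0.065,0.007],"turn":[0,0,-5]},{"travel":[-0.19,-0.065,0.007],"turn":[0,0,-5]},{"travel":[-0.19,-0.065,0.007],"turn":[0,0,-5]},{"travel":[-0.19,-0.065,0.007],"turn":[0,0,-5]}]'

```text
time: 0.6
position: [0.4202, 0.4482, 0.2065]
tool_rot: [0.541, 3.09, -0.007]
ft_force: [-0.9, -0.7, -0.2]
grip_width: 1.001
grip_force: 0.0
```

Run:
```python
from h import *
print(go(ctrl.get_state(),.56,.316,.20,-14))
```

```text
(array([-0.1763, -0.0768,  0.0076]), array([-0.21,  0.28, -5.88]))
```

step_arm --commands '[{"travel":[-0.18,-0.08,0.007],"turn":[0,0,-5.5]},{"travel":[-0.18,-0.08,0.007],"turn":[0,0,-5.5]},{"travel":[-0.18,-0.08,0.007],"turn":[0,0,-5.5]},{"travel":[-0.18,-0.08,0.007],"turn":[0,0,-5.5]},{"travel":[-0.18,-0.08,0.007],"turn":[0,0,-5.5]}]'

```text
time: 1.1
position: [0.5622, 0.3127, 0.1992]
tool_rot: [0.392, 3.114, -0.008]
ft_force: [0.9, 0.1, -0.1]
grip_width: 0.996
grip_force: 0.0
```

step_arm --commands '[{"travel":[0,0,0]},{"travel":[0,0,0]},{"travel":[0,0,0]}]'

```text
$.commands[0]: bad value
```

Run:
```python
from h import *
st=ctrl.get_state();im=ctrl.get_image("wrist")[:,:,::-1]
cv2.imwrite("pics/w1.png",im);print(st["position"],st["tool_rot"],ctrl.get_state()["position"])
np.save("st1.npy",st,allow_pickle=True)
```

```text
[0.56215802 0.31273694 0.1991745 ] [ 0.39179483  3.11381015 -0.00838273] [0.55912875 0.31697877 0.19918422]
```

View pics/w1.png

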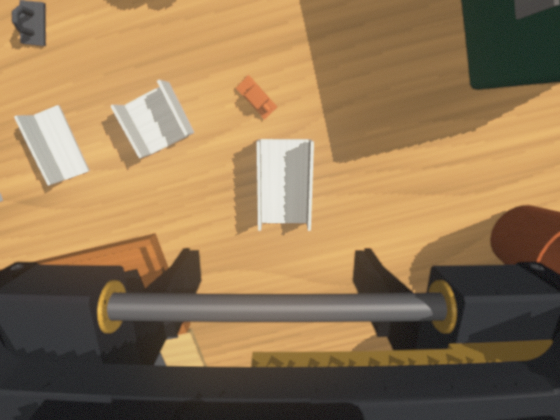

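Wrist view: the long channel is at (285,182), nearly square to the tool. The short one is at (152,118) and the L-angle at (52,145). I'll measure again now the arm has settled.

```bash
cat >> h.py <<'E'
def wrist(save=None,zt=.03,lo=800,hi=40000,sat=45,vmin=95):
    st=ctrl.get_state();im=ctrl.get_image("wrist")[:,:,::-1].copy()
    if save: cv2.imwrite(save,im)
    hsv=cv2.cvtColor(im,cv2.COLOR_BGR2HSV)
    print("tcp",st["position"].round(4),"yaw",yaw(st))
    for c,h in hulls((hsv[...,1]<sat)&(hsv[...,2]>vmin),lo,hi):
        P=toplane("wrist",[c],zt-.015,st)[0];print(np.round(c,1),np.round(P[:2]*1000,1),rect(toplane("wrist",h,zt,st)))
    return st,im
def yaw(st):
    y=Ro.from_rotvec(st["tool_rot"]).as_matrix()[:,1];return round(np.degrees(np.arctan2(-y[0],y[1])),2)
E
python3 - <<'E'
from h import *
st,im=wrist("pics/w2.png")
E
```

```text
tcp [0.5591 0.317  0.1992] yaw -14.09
[267.3 308.8] [712.3 267.4] (array([703.6, 272.3]), array([411.7,  35.3]), 75.9)
[281.9 188.6] [560.9 324. ] (array([560.3, 323.9]), array([100.7,  60.1]), -14.2)
[ 50.  148.1] [449.7  78.3] (array([450.5,  89. ]), array([79.7, 55.3]), 3.0)
[150.2 123.2] [454.3 201.7] (array([456.2, 206.9]), array([67.7, 60.8]), -80.2)
```

step_arm --commands '[{"travel":[0,0.007,0.04],"turn":[0,0,0]},{"travel":[0,0.007,0.08],"turn":[0,0,0]},{"travel":[0,0.007,0.12],"turn":[0,0,0]},{"travel":[0,0.007,0.15],"turn":[0,0,0]},{"travel":[0,0.007,0.17],"turn":[0,0,0]}]'

```text
time: 1.7
position: [0.5544, 0.3302, 0.0268]
tool_rot: [-0.366, -3.116, 0.003]
ft_force: [0.3, 0.2, -0.5]
grip_width: 1.003
grip_force: 0.0
```

step_arm --commands '[{"travel":[0,0,0.009],"turn":[0,0,0]},{"travel":[0,0,0.009],"turn":[0,0,0]},{"travel":[0,0,0.009],"turn":[0,0,0]}]'

```text
time: 2.0
position: [0.5581, 0.33, 0.0222]
tool_rot: [0.37, 3.119, 0.002]
ft_force: [-0.2, -0.8, -0.4]
grip_width: 1.001
grip_force: 0.0
```

step_arm --commands '[{"travel":[0,0,0],"turn":[0,0,0]},{"travel":[0,0,0],"turn":[0,0,0]},{"travel":[0,0,0],"turn":[0,0,0]},{"travel":[0,0,0],"turn":[0,0,0]},{"travel":[0,0,0],"turn":[0,0,0]}]' --gripper 0.6 --force 20

```text
time: 2.5
position: [0.5584, 0.3269, 0.0218]
tool_rot: [0.374, 3.119, -0.003]
ft_force: [-1.4, -3.4, 3.8]
grip_width: 0.65
grip_force: 2.3
```

step_arm --commands '[{"travel":[0,0,0],"turn":[0,0,0]},{"travel":[0,0,0],"turn":[0,0,0]},{"travel":[0,0,0],"turn":[0,0,0]},{"travel":[0,0,0],"turn":[0,0,0]}]' --gripper 0.3 --force 25

```text
time: 2.9
position: [0.5579, 0.3302, 0.0212]
tool_rot: [0.371, 3.119, 0.003]
ft_force: [-0.2, 2.4, 0.8]
grip_width: 0.343
grip_force: 0.5
```

Run:
```python
from h import *
s=ctrl.get_state();print({k:s[k] for k in("position","tool_rot","grip_width","grip_force","ft_force")},yaw(s))
cv2.imwrite("pics/w3.png",ctrl.get_image("wrist")[:,:,::-1])
```

```text
{'position': array([0.55789298, 0.33017419, 0.02121929]), 'tool_rot': array([3.70641529e-01, 3.11923571e+00, 2.96342068e-03]), 'grip_width': 0.34267035246924654, 'grip_force': 0.5498804524540901, 'ft_force': array([-0.16722177,  2.37841437,  0.80585506])} -13.55
```

View pics/w3.png

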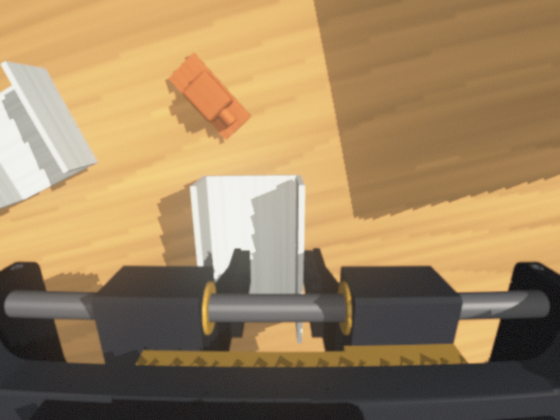

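The left finger is inside or above the trough, so the grasp missed. I'll lift straight up and look again.

step_arm --commands '[{"travel":[0,0,-0.03],"turn":[0,0,0]},{"travel":[0,0,-0.07],"turn":[0,0,0]},{"travel":[0,0,-0.12],"turn":[0,0,0]},{"travel":[0,0,-0.16],"turn":[0,0,0]},{"travel":[0,0,-0.16],"turn":[0,0,0]}]'

```text
time: 3.45
position: [0.5612, 0.3304, 0.1883]
tool_rot: [0.371, 3.111, 0.012]
ft_force: [-0.1, 0.7, 0.8]
grip_width: 0.298
grip_force: 0.0
```

step_arm --commands '[{"travel":[0,0,0],"turn":[0,0,0]},{"travel":[0,0,0],"turn":[0,0,0]},{"travel":[0,0,0],"turn":[0,0,0]},{"travel":[0,0,0],"turn":[0,0,0]},{"travel":[0,0,0],"turn":[0,0,0]}]' --gripper 1.0

```text
time: 3.95
position: [0.5576, 0.3284, 0.18]
tool_rot: [-0.372, -3.118, 0.002]
ft_force: [0.0, 0.1, -0.5]
grip_width: 0.672
grip_force: 0.0
```

Run:
```python
from h import *
for i in range(3): st,im=wrist(f"pics/w4{i}.png")
im=ctrl.get_image("top")[:,:,::-1];cv2.imwrite("pics/t2.png",im)
for i in range(5):
    s=ctrl.get_state();print(s["time"],s["position"].round(4),s["tool_rot"].round(3))
    if i<4: ctrl.get_image("top")
```

```text
tcp [0.5576 0.3284 0.18  ] yaw -13.61
[266.9 309. ] [698.2 283.5] (array([689.5, 287.6]), array([261.4,  33.1]), 76.6)
[261.4 194.7] [556.  313.1] (array([555.2, 314.1]), array([101.4,  60. ]), -11.3)
[ 30.9 153.7] [451.3  79. ] (array([452.1,  89.4]), array([76.8, 58.1]), 3.1)
[133.5 127.1] [454.1 201.4] (array([456. , 207.5]), array([68.8, 61.1]), -80.1)
tcp [0.5577 0.3285 0.1803] yaw -13.61
[267.4 309. ] [698.8 284.2] (array([690.2, 289.9]), array([283.4,  33.3]), 76.4)
[261.3 194.7] [556.2 313.1] (array([555.3, 314.1]), array([101.7,  60. ]), -11.2)
[ 30.9 153.5] [451.2  79.2] (array([452.1,  89.4]), array([76.5, 58.1]), 3.1)
[133.4 126.9] [454.1 201.4] (array([455.9, 207.4]), array([68.9, 61.2]), -80.3)
tcp [0.5578 0.3285 0.1806] yaw -13.61
[266.1 308.9] [698.7 282.7] (array([689.8, 286.5]), array([293.8,  33.4]), 76.4)
[261.2 194.4] [556.1 313.1] (array([555.4, 314. ]), array([101.7,  60.1]), -11.3)
[ 30.9 153.4] [451.3  79.1] (array([452.2,  89.4]), array([76.3, 58.4]), 3.0)
[133.4 126.8] [454.2 201.4] (array([456.1, 207.4]), array([69. , 61.2]), -80.3)
4.15 [0.5579 0.3287 0.1809] [-0.372 -3.119  0.   ]
4.2 [0.558  0.3286 0.181 ] [0.372 3.119 0.   ]
4.25 [0.558  0.3287 0.1811] [0.372 3.119 0.   ]
4.3 [0.558  0.3287 0.1811] [0.372 3.119 0.   ]
4.35 [0.558  0.3287 0.1812] [0.372 3.119 0.   ]
```

View pics/w40.png

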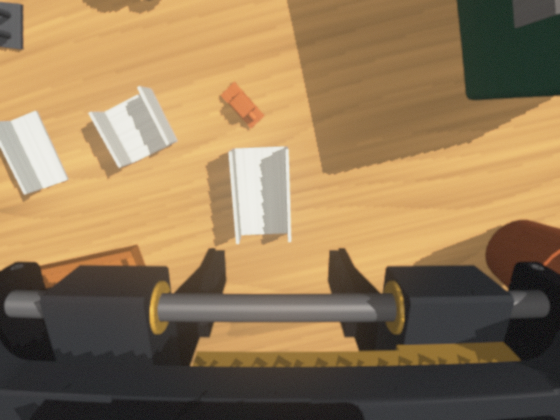

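Run:
```python
from h import *
st=ctrl.get_state();print(st["position"],st["grip_width"],go(st,.556,.3135,.019,-11.3))
im=cv2.imread("pics/w3.png");hsv=cv2.cvtColor(im,cv2.COLOR_BGR2HSV)
```

```text
[0.55797402 0.32866837 0.18116407] 0.9728406332017537 (array([-0.0016, -0.0152,  0.1622]), array([ 0.01,  0.01, -2.31]))
```

step_arm --commands '[{"travel":[-0.0015,-0.015,0.01],"turn":[0,0,-2.3]},{"travel":[-0.0015,-0.015,0.05],"turn":[0,0,-2.3]},{"travel":[-0.0015,-0.015,0.08],"turn":[0,0,-2.3]},{"travel":[-0.0015,-0.015,0.11],"turn":[0,0,-2.3]},{"travel":[-0.0015,-0.015,0.11],"turn":[0,0,-2.3]}]' --gripper 1.0

```text
time: 4.85
position: [0.5527, 0.3119, 0.0664]
tool_rot: [-0.309, -3.119, 0.008]
ft_force: [-0.0, -1.1, -0.2]
grip_width: 1.002
grip_force: 0.0
```

Run:
```python
from h import *
ctrl.get_image("top");ctrl.get_image("top");ctrl.get_image("top");ctrl.get_image("top")
st,im=wrist("pics/w5.png")
st=ctrl.get_state();print(st["position"],st["grip_width"],go(st,.556,.3135,.019,-11.3))
```

```text
tcp [0.5573 0.3146 0.0734] yaw -11.31
[265.1 308.7] [628.9 292.1] (array([619.4, 296.1]), array([255.7,  23.4]), 78.7)
[272.9 223.5] [555.5 313.7] (array([554.9, 313.9]), array([103.1,  60.3]), -11.3)
[ 88.8 119. ] [452.8 201. ] (array([455.3, 208.4]), array([71.5, 61.6]), -79.9)
[0.55737161 0.31457568 0.07352371] 1.0005509168864346 (array([ 0.0013, -0.0015,  0.0545]), array([ 0.16,  0.17, -0.01]))
```

View pics/w5.png

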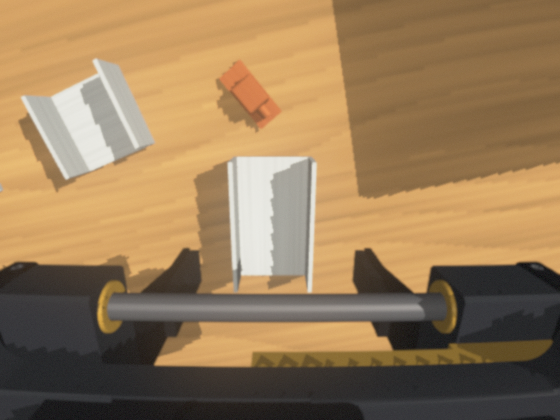

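At full opening the finger corners sit at rows ~250, columns 200 and 355. That puts the visible tips well short of the stated 14 mm ahead, so the fingers probably rode over the rim. I'll go down gently and watch the force.

step_arm --commands '[{"travel":[0.0013,-0.001,0.02],"turn":[0,0,0]},{"travel":[0.0013,-0.001,0.04],"turn":[0,0,0]},{"travel":[0.0013,-0.001,0.053],"turn":[0,0,0]},{"travel":[0.0013,-0.001,0.053],"turn":[0,0,0]},{"travel":[0.0013,-0.001,0.053],"turn":[0,0,0]}]'

```text
time: 5.6
position: [0.555, 0.3134, 0.019]
tool_rot: [0.309, 3.125, 0.001]
ft_force: [0.2, 0.1, 0.9]
grip_width: 0.996
grip_force: 0.0
```

step_arm --commands '[{"travel":[0,0,0.003],"turn":[0,0,0]},{"travel":[0,0,0.003],"turn":[0,0,0]},{"travel":[0,0,0.003],"turn":[0,0,0]}]'

```text
time: 5.9
position: [0.5548, 0.3132, 0.0157]
tool_rot: [0.31, 3.126, 0.001]
ft_force: [0.2, -0.4, -0.1]
grip_width: 0.999
grip_force: 0.0
```

step_arm --commands '[{"travel":[0,0,0.003],"turn":[0,0,0]},{"travel":[0,0,0.003],"turn":[0,0,0]},{"travel":[0,0,0.003],"turn":[0,0,0]}]'

```text
time: 6.2
position: [0.5543, 0.313, 0.0119]
tool_rot: [-0.31, -3.126, 0.0]
ft_force: [0.6, -0.6, -0.8]
grip_width: 1.003
grip_force: 0.0
```

step_arm --commands '[{"travel":[0,0,0.003],"turn":[0,0,0]},{"travel":[0,0,0.003],"turn":[0,0,0]},{"travel":[0,0,0.003],"turn":[0,0,0]}]'

```text
time: 6.5
position: [0.5543, 0.3129, 0.0089]
tool_rot: [-0.31, -3.126, 0.0]
ft_force: [0.2, 0.0, -0.1]
grip_width: 0.996
grip_force: 0.0
```

step_arm --commands '[{"travel":[0,0,0.003],"turn":[0,0,0]},{"travel":[0,0,0.003],"turn":[0,0,0]},{"travel":[0,0,0.003],"turn":[0,0,0]}]'

```text
time: 6.8
position: [0.5543, 0.3129, 0.0059]
tool_rot: [-0.31, -3.126, 0.0]
ft_force: [0.2, 0.3, -0.1]
grip_width: 0.999
grip_force: 0.0
```

step_arm --commands '[{"travel":[0,0,0.003],"turn":[0,0,0]},{"travel":[0,0,0.003],"turn":[0,0,0]},{"travel":[0,0,0.003],"turn":[0,0,0]}]'

```text
time: 7.1
position: [0.5543, 0.3129, 0.0029]
tool_rot: [-0.31, -3.126, 0.0]
ft_force: [-0.7, 0.0, 0.2]
grip_width: 1.001
grip_force: 0.0
```

step_arm --commands '[{"travel":[0,0,0],"turn":[0,0,0]},{"travel":[0,0,0],"turn":[0,0,0]},{"travel":[0,0,0],"turn":[0,0,0]},{"travel":[0,0,0],"turn":[0,0,0]},{"travel":[0,0,0],"turn":[0,0,0]}]' --gripper 0.6 --force 15

```text
time: 7.6
position: [0.5545, 0.3129, 0.0031]
tool_rot: [0.31, 3.126, -0.0]
ft_force: [-0.6, 0.6, 0.7]
grip_width: 0.685
grip_force: 15.0
```

step_arm --commands '[{"travel":[0,0,0],"turn":[0,0,0]},{"travel":[0,0,0],"turn":[0,0,0]},{"travel":[0,0,0],"turn":[0,0,0]}]'

```text
time: 7.9
position: [0.5544, 0.3129, 0.0031]
tool_rot: [0.31, 3.126, -0.0]
ft_force: [0.3, -1.2, 0.8]
grip_width: 0.687
grip_force: 15.0
```

Run:
```python
from h import *
cv2.imwrite("pics/w6.png",ctrl.get_image("wrist")[:,:,::-1]);s=ctrl.get_state();print(s["position"],s["grip_width"],s["grip_force"],s["ft_force"])
```

```text
[0.55444474 0.31289327 0.00313741] 0.6936169820455464 15.000055879354477 [-0.45693112  0.79516233  0.74773634]
```

View pics/w6.png

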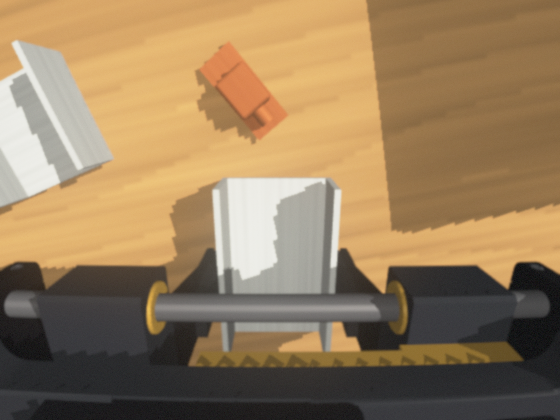

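Gripped at 0.69 with 15 N. Next I'll lift and carry it to a viewpoint beyond the bin, at about x 0.74.

step_arm --commands '[{"travel":[0,0,-0.02],"turn":[0,0,0]},{"travel":[0,0,-0.05],"turn":[0,0,0]},{"travel":[0,0,-0.09],"turn":[0,0,0]},{"travel":[0,0,-0.13],"turn":[0,0,0]},{"travel":[0,0,-0.15],"turn":[0,0,0]}]'

```text
time: 8.45
position: [0.556, 0.314, 0.1572]
tool_rot: [0.309, 3.122, 0.006]
ft_force: [-0.2, -0.7, -0.4]
grip_width: 0.686
grip_force: 15.0
```

Run:
```python
from h import *
s=ctrl.get_state();print(s["grip_width"],s["grip_force"],s["position"],go(s,.74,-.01,.19,-1.2))
```

```text
0.6860725574141711 14.999825209379196 [0.55595869 0.31399758 0.15721521] (array([-0.2441, -0.2815, -0.033 ]), array([  0.21,   0.25, -10.11]))
```

step_arm --commands '[{"travel":[-0.025,-0.03,-0.01],"turn":[0,0,0]},{"travel":[-0.055,-0.065,-0.02],"turn":[0,0,0]},{"travel":[-0.085,-0.1,-0.03],"turn":[0,0,0]},{"travel":[-0.115,-0.135,-0.04],"turn":[0,0,0]},{"travel":[-0.145,-0.17,-0.04],"turn":[0,0,0]}]'

```text
time: 8.95
position: [0.6648, 0.1166, 0.1949]
tool_rot: [0.309, 3.123, 0.002]
ft_force: [0.2, 0.1, -1.1]
grip_width: 0.688
grip_force: 15.0
```

step_arm --commands '[{"travel":[-0.03,-0.035,0],"turn":[0,0,-3]},{"travel":[-0.06,-0.07,0],"turn":[0,0,-6]},{"travel":[-0.085,-0.097,0],"turn":[0,0,-9]},{"travel":[-0.1,-0.112,0],"turn":[0,0,-10.1]},{"travel":[-0.1,-0.112,0],"turn":[0,0,-10.1]}]'

```text
time: 9.45
position: [0.74, -0.0173, 0.1919]
tool_rot: [-0.043, -3.141, 0.005]
ft_force: [-0.3, 0.7, -0.3]
grip_width: 0.691
grip_force: 15.0
```

```bash
cat >> h.py <<'E'
def pads(st,im,zt=.007):
    hsv=cv2.cvtColor(im,cv2.COLOR_BGR2HSV)
    print("tcp",st["position"].round(4),"yaw",yaw(st))
    for c,h in hulls(hsv[...,2]<60,400,30000):
        P=toplane("wrist",[c],zt,st)[0]
        print(np.round(c,1),np.round(P[:2]*1000,1),rect(toplane("wrist",h,zt,st)))
E
python3 - <<'E'
from h import *
for i in range(4): ctrl.get_image("top")
st,im=wrist("pics/w7.png");pads(st,im)
E
```

```text
tcp [ 0.7389 -0.0092  0.1928] yaw -1.09
[276.4 262.4] [829.3  -9.2] (array([835.5,  -7.8]), array([302.2, 228.3]), 89.0)
tcp [ 0.7389 -0.0092  0.1928] yaw -1.09
```

View pics/w7.png

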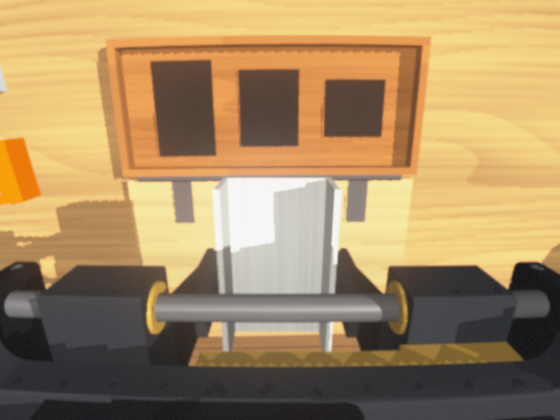

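Pads are at long (184,108), medium (269,108) and short (354,108) and fully visible. My darkness threshold was too tight, so I'll re-measure from this picture.

Run:
```python
from h import *
st=ctrl.get_state();im=cv2.imread("pics/w7.png")
print(cv2.cvtColor(im,cv2.COLOR_BGR2HSV)[108,[184,269,354,226]])
m=(im.max(2)<85)&(np.arange(420)[:,None]<172)
C=[]
for c,h in hulls(m,400,30000):
    P=toplane("wrist",[c],.007,st)[0];C.append(P)
    print(np.round(c,1),np.round(P[:2]*1000,1),rect(toplane("wrist",h,.007,st)))
for i in (0,1): d=C[i][:2]-C[i+1][:2];print(np.hypot(*d)*1000,np.degrees(np.arctan2(-d[0],d[1])))
```

```text
[[ 10  85  84]
 [ 10  75  82]
 [ 10  89  86]
 [ 14 164 225]]
[274.5 111. ] [653.6  -8. ] (array([653.7,  -9.7]), array([49.8, 22.9]), 89.0)Traceback (most recent call last):
  File "<stdin>", line 9, in <module>
IndexError: list index out of range
```

Run:
```python
from h import *
st=ctrl.get_state();im=cv2.imread("pics/w7.png")
m=(im.max(2)<110)&(np.arange(420)[:,None]<172)
C=[]
for c,h in hulls(m,1500,30000):
    P=toplane("wrist",[c],.007,st)[0];C.append(P)
    print(np.round(c,1),np.round(P[:2]*1000,1),rect(toplane("wrist",h,.007,st)))
C.sort(key=lambda p:p[1])
for i in (0,1): d=C[i+1][:2]-C[i][:2];print(np.hypot(*d)*1000,np.degrees(np.arctan2(-d[0],d[1])))
print(go(st,C[0][0],C[0][1],.1,-1.2))
```

```text
[354.5 108.8] [652.5  78.6] (array([653.1,  78.7]), array([62. , 56.5]), 89.4)
[269.7 108.3] [650.7 -13.1] (array([651.9, -13. ]), array([75.9, 61.7]), -1.1)
[184.9 108.5] [ 648.8 -104.9] (array([ 650.8, -105.2]), array([96.6, 61.7]), -1.0)
91.80053764022873 -1.2201205221749043
91.78270075411471 -1.1006008818627049
(array([ 0.0884, -0.0976,  0.093 ]), array([ 0.08, -0.01,  0.14]))
```

step_arm --commands '[{"travel":[0.03,-0.03,0.03],"turn":[0,0,0]},{"travel":[0.06,-0.06,0.06],"turn":[0,0,0]},{"travel":[0.08,-0.09,0.09],"turn":[0,0,0]},{"travel":[0.087,-0.0976,0.12],"turn":[0,0,0]},{"travel":[0.087,-0.0976,0.14],"turn":[0,0,0]}]'

```text
time: 10.2
position: [0.6473, -0.1088, 0.0514]
tool_rot: [-0.037, -3.139, 0.0]
ft_force: [0.1, -0.2, -0.9]
grip_width: 0.686
grip_force: 15.0
```

Run:
```python
from h import *
for i in range(6): ctrl.get_image("top")
s=ctrl.get_state();print(s["grip_width"],s["position"],yaw(s),go(s,.650,-.105,.012,-1.15))
```

```text
0.6888102726869174 [ 0.65200888 -0.10615797  0.05505063] -1.1 (array([0.0022, 0.0011, 0.043 ]), array([0.01, 0.19, 0.05]))
```

step_arm --commands '[{"travel":[0.002,0.001,0.015],"turn":[0,0,0]},{"travel":[0.002,0.001,0.03],"turn":[0,0,0]},{"travel":[0.002,0.001,0.038],"turn":[0,0,0]},{"travel":[0.002,0.001,0.042],"turn":[0,0,0]},{"travel":[0.002,0.001,0.042],"turn":[0,0,0]}]'

```text
time: 11.0
position: [0.6479, -0.1063, 0.0105]
tool_rot: [-0.033, -3.14, -0.0]
ft_force: [0.1, 0.6, -1.3]
grip_width: 0.689
grip_force: 15.0
```

step_arm --commands '[{"travel":[0,0,0],"turn":[0,0,0]},{"travel":[0,0,0],"turn":[0,0,0]},{"travel":[0,0,0],"turn":[0,0,0]}]'

```text
time: 11.3
position: [0.6484, -0.1064, 0.011]
tool_rot: [0.033, 3.141, -0.0]
ft_force: [0.6, 0.6, -0.5]
grip_width: 0.689
grip_force: 15.0
```

Run:
```python
from h import *
s=ctrl.get_state();print(s["grip_width"],s["ft_force"],s["position"],yaw(s),go(s,.650,-.105,.0102,-1.15))
```

```text
0.6888009514071978 [ 0.58413435  0.61890642 -0.51189093] [ 0.64843202 -0.10635687  0.01103031] -1.21 (array([-0.0015,  0.0014,  0.0008]), array([-0.  ,  0.01, -0.06]))
```

step_arm --commands '[{"travel":[-0.0015,0.0014,0],"turn":[0,0,0]},{"travel":[-0.0015,0.0014,0.001],"turn":[0,0,0]},{"travel":[-0.0015,0.0014,0.001],"turn":[0,0,0]}]'

```text
time: 11.6
position: [0.6503, -0.1046, 0.0102]
tool_rot: [0.033, 3.141, 0.0]
ft_force: [1.0, -0.3, -0.9]
grip_width: 0.683
grip_force: 15.0
```

step_arm --commands '[{"travel":[0,0,0],"turn":[0,0,0]},{"travel":[0,0,0],"turn":[0,0,0]},{"travel":[0,0,0],"turn":[0,0,0]}]' --gripper 0.83

```text
time: 11.9
position: [0.6499, -0.105, 0.0102]
tool_rot: [0.033, 3.141, -0.0]
ft_force: [-0.1, -0.1, 0.1]
grip_width: 0.814
grip_force: 0.0
```

step_arm --commands '[{"travel":[0,0,-0.02],"turn":[0,0,0]},{"travel":[0,0,-0.06],"turn":[0,0,0]},{"travel":[-0.01,0,-0.1],"turn":[0,0,0]},{"travel":[-0.04,0,-0.13],"turn":[0,0,0]},{"travel":[-0.06,0,-0.13],"turn":[0,0,0]}]'

```text
time: 12.4
position: [0.7144, -0.1067, 0.1471]
tool_rot: [0.033, 3.13, -0.001]
ft_force: [1.5, -0.4, 1.4]
grip_width: 0.832
grip_force: 0.0
```

Run:
```python
from h import *
for i in range(5): ctrl.get_image("top")
st,im=wrist("pics/w8.png",zt=.037)
m=(im.max(2)<110)&(np.arange(420)[:,None]<240)
for c,h in hulls(m,800,30000):
    print(np.round(c,1),rect(toplane("wrist",h,.007,st)))
print(go(st,.4535,.2005,.12,10))
```

```text
tcp [ 0.7085 -0.1063  0.1388] yaw -1.23
[265.8 308.8] [ 822.5 -118.5] (array([ 813.4, -116.3]), array([271.6,  30.1]), 88.9)
[442.7 233.7] [741.5  59. ] (array([742.4,  42.3]), array([149.,  49.]), 88.7)
[277.6 142.9] [ 651.  -102.7] (array([ 653. , -102.8]), array([99.3, 61.3]), -1.2)
[25.8 81.6] [ 590.2 -324.3] (array([ 589.8, -318.9]), array([70.1, 60.5]), 5.8)
[466.1 140.2] (array([652.7,  78.4]), array([63.9, 58.2]), 89.4)
[372.2 139.1] (array([651.8, -13.3]), array([77.5, 62.5]), -0.8)
[532.4 138.2] (array([654.4, 146.7]), array([127.1,  10.7]), -0.5)
(array([0.2615, 0.3013, 0.0196]), array([  0.02,  -0.15, -11.23]))
```

View pics/w8.png

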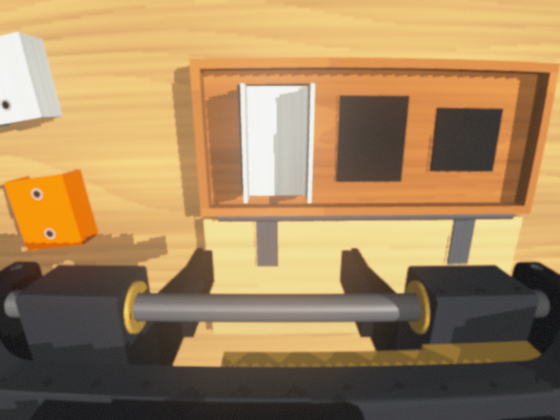

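The long channel sits on its pad, centred at (277,142). Medium and short pads are at (372,139) and (466,140). Sideways it may be about 2 mm off, so I'll check for dark pad slivers numerically.

Run:
```python
from h import *
im=cv2.imread("pics/w8.png").max(2)
print(im[130:150,228:252].mean(0).astype(int));print(im[130:150,304:328].mean(0).astype(int))
print(im[74:92,262:290].mean(1).astype(int));print(im[190:212,262:290].mean(1).astype(int))
st=ctrl.get_state()
for u in (236,240,314,318): print(u,toplane("wrist",[[u,140]],.007,st)[0].round(4),toplane("wrist",[[u,140]],.037,st)[0].round(4))
```

```text
[168 168 169 168 169 169 169 169 169 169 165 151 138 175 227 241 241 235
 224 224 236 243 245 244]
[197 192 175 154 163 210 238 243 241 236 231 229 228 228 227 226 225 224
 224 223 223 222 221 221]
[194 211 224 230 231 231 229 227 222 202 164 169 220 241 244 244 244 244]
[218 218 218 217 213 202 188 184 184 186 192 199 199 189 170 162 168 194
 222 231 232 233]
236 [ 0.6486 -0.1416  0.007 ] [ 0.6465 -0.1378  0.037 ]
240 [ 0.6487 -0.1379  0.007 ] [ 0.6465 -0.1345  0.037 ]
314 [ 0.6502 -0.0684  0.007 ] [ 0.6479 -0.0718  0.037 ]
318 [ 0.6502 -0.0646  0.007 ] [ 0.6479 -0.0684  0.037 ]
```

Measured in the same frame, the channel is about 2 mm to +y of the pad centre. I'll re-grip it and shift it.

step_arm --commands '[{"travel":[0.04,0,0.01],"turn":[0,0,0]},{"travel":[0.06,0,0.04],"turn":[0,0,0]},{"travel":[0.06,0,0.08],"turn":[0,0,0]},{"travel":[0.06,0,0.115],"turn":[0,0,0]},{"travel":[0.06,0,0.13],"turn":[0,0,0]}]'

```text
time: 13.2
position: [0.6459, -0.1044, 0.0061]
tool_rot: [-0.034, -3.135, -0.001]
ft_force: [-0.5, -0.2, 0.1]
grip_width: 0.827
grip_force: 0.0
```

step_arm --commands '[{"travel":[0,0,0],"turn":[0,0,0]},{"travel":[0,0,0],"turn":[0,0,0]},{"travel":[0,0,0],"turn":[0,0,0]},{"travel":[0,0,0],"turn":[0,0,0]}]' --gripper 0.6

```text
time: 13.6
position: [0.6513, -0.1051, 0.0119]
tool_rot: [0.033, 3.138, -0.0]
ft_force: [0.9, -0.3, 4.9]
grip_width: 0.684
grip_force: 15.0
```

step_arm --commands '[{"travel":[0,0,-0.004],"turn":[0,0,0]},{"travel":[0.001,-0.002,-0.004],"turn":[0,0,0]},{"travel":[0.001,-0.002,-0.002],"turn":[0,0,0]},{"travel":[0.001,-0.002,0],"turn":[0,0,0]},{"travel":[0.001,-0.002,0],"turn":[0,0,0]}]'

```text
time: 14.1
position: [0.649, -0.1074, 0.0118]
tool_rot: [0.034, 3.141, -0.0]
ft_force: [-3.9, -0.3, 9.4]
grip_width: 0.691
grip_force: 15.0
```

step_arm --commands '[{"travel":[0,0,0],"turn":[0,0,0]},{"travel":[0,0,0],"turn":[0,0,0]},{"travel":[0,0,0],"turn":[0,0,0]},{"travel":[0,0,0],"turn":[0,0,0]}]' --gripper 0.83

```text
time: 14.5
position: [0.6487, -0.1068, 0.0097]
tool_rot: [-0.033, -3.141, -0.0]
ft_force: [0.1, 0.9, -0.1]
grip_width: 0.821
grip_force: 0.0
```

step_arm --commands '[{"travel":[0,0,-0.03],"turn":[0,0,0]},{"travel":[0,0,-0.07],"turn":[0,0,0]},{"travel":[0,0,-0.11],"turn":[0,0,0]},{"travel":[0,0,-0.13],"turn":[0,0,0]},{"travel":[0,0,-0.13],"turn":[0,0,0]}]'

```text
time: 15.0
position: [0.6513, -0.1074, 0.1443]
tool_rot: [0.033, 3.134, -0.001]
ft_force: [0.2, -0.2, -0.0]
grip_width: 0.831
grip_force: 0.0
```

Run:
```python
from h import *
for i in range(3): ctrl.get_image("top")
st=ctrl.get_state();print(st["position"],yaw(st),go(st,.4535,.2,.13,10))
```

```text
[ 0.64799886 -0.10662605  0.13861979] -1.2 (array([0.2009, 0.3025, 0.0091]), array([  0.03,  -0.12, -11.2 ]))
```

step_arm --commands '[{"travel":[0.025,0.038,0],"turn":[0,0,0]},{"travel":[0.05,0.075,0],"turn":[0,0,0]},{"travel":[0.075,0.113,0],"turn":[0,0,0]},{"travel":[0.1,0.15,0],"turn":[0,0,0]},{"travel":[0.12,0.185,0],"turn":[0,0,0]}]' --gripper 1.0

```text
time: 15.65
position: [0.5299, 0.0822, 0.138]
tool_rot: [-0.032, -3.138, 0.001]
ft_force: [-0.2, 0.1, 0.2]
grip_width: 0.997
grip_force: 0.0
```

step_arm --commands '[{"travel":[0.025,0.038,0],"turn":[0,0,-4]},{"travel":[0.05,0.075,0.01],"turn":[0,0,-8]},{"travel":[0.07,0.1,0.03],"turn":[0,0,-11.2]},{"travel":[0.08,0.117,0.05],"turn":[0,0,-11.2]},{"travel":[0.08,0.117,0.06],"turn":[0,0,-11.2]}]'

```text
time: 16.15
position: [0.4512, 0.2014, 0.0768]
tool_rot: [0.282, -3.123, 0.001]
ft_force: [0.1, -0.8, -0.1]
grip_width: 1.002
grip_force: 0.0
```

Run:
```python
from h import *
for i in range(5): ctrl.get_image("top")
st,im=wrist("pics/w9.png",lo=2000)
```

```text
tcp [0.4564 0.198  0.0804] yaw 9.85
[263.1 310.3] [538.4 201.8] (array([528.1, 199.6]), array([255.9,  21.3]), -80.4)
[282.4 222.3] [455.6 204. ] (array([452.1, 203. ]), array([65.3, 60. ]), 9.9)
[123.3 185.7] [447.4  77.6] (array([447.7,  84.7]), array([82.4, 46.3]), 3.5)
[384.9  36.3] [311.8 249.2] (array([320.9, 243.2]), array([63.7, 51.7]), -78.6)
```

step_arm --commands '[{"travel":[0.0013,0.0035,0.02],"turn":[0,0,0]},{"travel":[0.0013,0.0035,0.045],"turn":[0,0,0]},{"travel":[0.0013,0.0035,0.065],"turn":[0,0,0]},{"travel":[0.0013,0.0035,0.074],"turn":[0,0,0]},{"travel":[0.0013,0.0035,0.077],"turn":[0,0,0]}]'

```text
time: 16.95
position: [0.4536, 0.2018, 0.0028]
tool_rot: [0.271, -3.129, 0.001]
ft_force: [0.1, 0.0, 0.3]
grip_width: 1.001
grip_force: 0.0
```

step_arm --commands '[{"travel":[0,0,0],"turn":[0,0,0]},{"travel":[0,0,0],"turn":[0,0,0]},{"travel":[0,0,0],"turn":[0,0,0]}]'

```text
time: 17.25
position: [0.4542, 0.2029, 0.0041]
tool_rot: [-0.273, 3.128, 0.001]
ft_force: [-0.4, 0.4, -0.5]
grip_width: 1.001
grip_force: 0.0
```

step_arm --commands '[{"travel":[0,0,0],"turn":[0,0,0]},{"travel":[0,0,0],"turn":[0,0,0]},{"travel":[0,0,0],"turn":[0,0,0]},{"travel":[0,0,0],"turn":[0,0,0]},{"travel":[0,0,0],"turn":[0,0,0]}]' --gripper 0.6

```text
time: 17.75
position: [0.4534, 0.2024, 0.0031]
tool_rot: [-0.274, 3.13, -0.0]
ft_force: [-0.1, -0.1, 1.1]
grip_width: 0.687
grip_force: 15.0
```

step_arm --commands '[{"travel":[0,0,0],"turn":[0,0,0]},{"travel":[0,0,0],"turn":[0,0,0]}]'

```text
time: 17.95
position: [0.4534, 0.2024, 0.0031]
tool_rot: [-0.273, 3.13, -0.0]
ft_force: [-1.3, -0.2, 1.3]
grip_width: 0.689
grip_force: 15.0
```

Run:
```python
from h import *
st,im=wrist("pics/w10.png",lo=2000);print(st["grip_width"],st["grip_force"])
```

```text
tcp [0.4534 0.2024 0.0031] yaw 9.99
[267.4 314.4] [484.6 203.9] (array([474.9, 201.8]), array([118.2,  20.7]), -80.6)
[277.7 253.7] [444.9 203. ] (array([439. , 201.9]), array([61.3, 45.4]), -80.0)
[ 50.9 209.8] [441.5  77.5] (array([438.1,  86.6]), array([68., 53.]), 2.9)
[435.2  31.5] [322.8 255. ] (array([331.4, 245.5]), array([56.4, 30.9]), -77.7)
0.6891157074750324 15.000059902668
```

Run:
```python
from h import *
st=ctrl.get_state()
def front(f):
    im=cv2.imread(f);hsv=cv2.cvtColor(im,cv2.COLOR_BGR2HSV)
    m=((hsv[...,1]<45)&(hsv[...,2]>95))[:,240:315];r=m.sum(1)
    return np.where(r>60)[0][:1], np.where(r>5)[0][:1]
R=Ro.from_rotvec(st["tool_rot"])
for f in("pics/w6.png","pics/w10.png"):
    a,b=front(f);print(f,a,b,[R.inv().apply(toplane("wrist",[[277,v[0]]],.003 if v is a else .03,st)[0]-st["position"]).round(4) for v in(a,b)])
print(go(st,.72,.08,.15,-1.15))
```

```text
pics/w6.png [178] [178] [array([0.0481, 0.0016, 0.0001]), array([ 0.0534,  0.0016, -0.0269])]
pics/w10.png [211] [211] [array([0.0292, 0.0017, 0.0001]), array([ 0.0374,  0.0016, -0.0269])]
(array([-0.2413, -0.1668, -0.1469]), array([-1.000e-02,  0.000e+00,  1.114e+01]))
```

step_arm --commands '[{"travel":[0,0,-0.02],"turn":[0,0,0]},{"travel":[0,0,-0.05],"turn":[0,0,0]},{"travel":[-0.02,-0.018,-0.08],"turn":[0,0,0]},{"travel":[-0.05,-0.045,-0.09],"turn":[0,0,0]},{"travel":[-0.085,-0.078,-0.09],"turn":[0,0,0]}]'

```text
time: 18.5
position: [0.5525, 0.142, 0.0957]
tool_rot: [-0.279, 3.125, 0.004]
ft_force: [1.1, 0.7, -0.1]
grip_width: 0.685
grip_force: 15.0
```

step_arm --commands '[{"travel":[-0.035,-0.032,0],"turn":[0,0,4]},{"travel":[-0.065,-0.06,0],"turn":[0,0,8]},{"travel":[-0.082,-0.074,0],"turn":[0,0,11.1]},{"travel":[-0.0887,-0.0804,0.02],"turn":[0,0,11.1]},{"travel":[-0.0887,-0.0804,0.04],"turn":[0,0,11.1]}]'

```text
time: 19.0
position: [0.6537, 0.0747, 0.0526]
tool_rot: [0.034, 3.14, -0.001]
ft_force: [-1.3, -0.1, -1.4]
grip_width: 0.69
grip_force: 15.0
```

Run:
```python
from h import *
for i in range(6): ctrl.get_image("top")
s=ctrl.get_state();print(s["grip_width"],s["position"],yaw(s),go(s,.652,.0767,.0105,-1.15))
```

```text
0.6872978872133121 [0.65250568 0.07719151 0.05427819] -1.07 (array([ 0.0006, -0.0005,  0.0438]), array([0.03, 0.1 , 0.08]))
```

step_arm --commands '[{"travel":[0.0006,-0.0005,0.015],"turn":[0,0,0]},{"travel":[0.0006,-0.0005,0.03],"turn":[0,0,0]},{"travel":[0.0006,-0.0005,0.038],"turn":[0,0,0]},{"travel":[0.0006,-0.0005,0.042],"turn":[0,0,0]},{"travel":[0.0006,-0.0005,0.042],"turn":[0,0,0]}]'

```text
time: 19.8
position: [0.6509, 0.0761, 0.0105]
tool_rot: [-0.03, -3.14, 0.0]
ft_force: [0.4, 0.2, -0.5]
grip_width: 0.687
grip_force: 15.0
```

step_arm --commands '[{"travel":[0,0,0],"turn":[0,0,0]},{"travel":[0,0,0],"turn":[0,0,0]},{"travel":[0,0,0],"turn":[0,0,0]},{"travel":[0,0,0],"turn":[0,0,0]}]'

```text
time: 20.2
position: [0.6514, 0.0762, 0.0111]
tool_rot: [0.03, 3.141, 0.0]
ft_force: [-0.3, -0.9, -0.4]
grip_width: 0.688
grip_force: 15.0
```

Run:
```python
from h import *
s=ctrl.get_state();print(s["grip_width"],s["position"],yaw(s),go(s,.652,.0767,.0103,-1.15))
```

```text
0.6875966234552299 [0.6514219  0.07615583 0.01113149] -1.11 (array([-0.0006,  0.0006,  0.0008]), array([0.  , 0.01, 0.04]))
```

step_arm --commands '[{"travel":[-0.0006,0.0006,0],"turn":[0,0,0]},{"travel":[-0.0006,0.0006,0.001],"turn":[0,0,0]},{"travel":[-0.0006,0.0006,0.001],"turn":[0,0,0]}]'

```text
time: 20.5
position: [0.6521, 0.0769, 0.0102]
tool_rot: [0.03, 3.141, 0.0]
ft_force: [0.4, 1.6, -0.6]
grip_width: 0.689
grip_force: 15.0
```

step_arm --commands '[{"travel":[0,0,0],"turn":[0,0,0]},{"travel":[0,0,0],"turn":[0,0,0]},{"travel":[0,0,0],"turn":[0,0,0]}]' --gripper 0.83

```text
time: 20.8
position: [0.6519, 0.0767, 0.0101]
tool_rot: [0.031, 3.141, 0.0]
ft_force: [0.3, 0.3, 0.0]
grip_width: 0.81
grip_force: 0.0
```

step_arm --commands '[{"travel":[0,0,-0.03],"turn":[0,0,0]},{"travel":[0,0,-0.07],"turn":[0,0,0]},{"travel":[0,0,-0.11],"turn":[0,0,0]},{"travel":[0.02,-0.015,-0.13],"turn":[0,0,0]},{"travel":[0.06,-0.04,-0.13],"turn":[0,0,0]}]'

```text
time: 21.3
position: [0.595, 0.0396, 0.1443]
tool_rot: [0.026, 3.132, 0.003]
ft_force: [0.2, -0.7, 0.2]
grip_width: 0.829
grip_force: 0.0
```

step_arm --commands '[{"travel":[0.04,-0.026,0],"turn":[0,0,2]},{"travel":[0.08,-0.053,0],"turn":[0,0,4]},{"travel":[0.115,-0.08,0.01],"turn":[0,0,6]},{"travel":[0.14,-0.095,0.03],"turn":[0,0,6]},{"travel":[0.14,-0.095,0.05],"turn":[0,0,6]}]' --gripper 1.0

```text
time: 21.8
position: [0.4464, -0.0569, 0.0899]
tool_rot: [0.202, 3.135, 0.001]
ft_force: [-0.3, 0.4, -0.3]
grip_width: 0.996
grip_force: 0.0
```

Run:
```python
from h import *
for i in range(6): ctrl.get_image("top")
st,im=wrist("pics/w11.png",lo=2000)
```

```text
tcp [ 0.4508 -0.054   0.0912] yaw -7.06
[267.4 309.4] [537.  -71.5] (array([527.4, -68.3]), array([281.1,  23.3]), 82.9)
[ 97.5 221.5] [ 435.6 -202.4] (array([ 434.1, -193.6]), array([76. , 73.1]), -8.8)
[275.  217.1] [449.9 -53.7] (array([447.9, -53.5]), array([83.5, 60.1]), -7.1)
[430.3 195.3] [446.9  74.4] (array([447.8,  68. ]), array([84.4, 32.5]), 3.4)
```

step_arm --commands '[{"travel":[0.0012,-0.001,0.02],"turn":[0,0,0]},{"travel":[0.0012,-0.001,0.045],"turn":[0,0,0]},{"travel":[0.0012,-0.001,0.07],"turn":[0,0,0]},{"travel":[0.0012,-0.001,0.083],"turn":[0,0,0]},{"travel":[0.0012,-0.001,0.088],"turn":[0,0,0]}]'

```text
time: 22.65
position: [0.4478, -0.0549, 0.0012]
tool_rot: [-0.194, -3.134, 0.001]
ft_force: [0.6, 0.5, 0.4]
grip_width: 1.004
grip_force: 0.0
```

step_arm --commands '[{"travel":[0,0,0],"turn":[0,0,0]},{"travel":[0,0,0],"turn":[0,0,0]},{"travel":[0,0,0],"turn":[0,0,0]}]'

```text
time: 22.95
position: [0.4491, -0.0552, 0.0031]
tool_rot: [0.194, 3.133, 0.0]
ft_force: [0.4, 0.5, -0.6]
grip_width: 0.999
grip_force: 0.0
```

step_arm --commands '[{"travel":[0,0,0],"turn":[0,0,0]},{"travel":[0,0,0],"turn":[0,0,0]},{"travel":[0,0,0],"turn":[0,0,0]},{"travel":[0,0,0],"turn":[0,0,0]},{"travel":[0,0,0],"turn":[0,0,0]}]' --gripper 0.6

```text
time: 23.45
position: [0.448, -0.0552, 0.0021]
tool_rot: [0.195, 3.135, 0.0]
ft_force: [0.2, 0.1, 0.7]
grip_width: 0.688
grip_force: 15.0
```

step_arm --commands '[{"travel":[0,0,0],"turn":[0,0,0]},{"travel":[0,0,0],"turn":[0,0,0]}]'

```text
time: 23.65
position: [0.4481, -0.0552, 0.0021]
tool_rot: [0.195, 3.135, 0.0]
ft_force: [-0.0, -0.0, 1.6]
grip_width: 0.688
grip_force: 15.0
```

```bash
cat >> h.py <<'E'
def front(f,st,z):
    im=cv2.imread(f);hsv=cv2.cvtColor(im,cv2.COLOR_BGR2HSV)
    r=((hsv[...,1]<45)&(hsv[...,2]>95))[:,240:315].sum(1);v=np.where(r>60)[0][0]
    return v,Ro.from_rotvec(st["tool_rot"]).inv().apply(toplane("wrist",[[277,v]],z,st)[0]-st["position"]).round(4)
E
python3 - <<'E'
from h import *
st,im=wrist("pics/w12.png",lo=2000);print(st["grip_width"],st["grip_force"])
print(front("pics/w12.png",st,st["position"][2]))
print(go(st,.651,-.0152,.09,-1.15))
E
```

```text
tcp [ 0.4481 -0.0552  0.0021] yaw -7.11
[277. 317.] [479.7 -57.4] (array([472.1, -60.4]), array([121.8,  31.8]), 81.3)
[ 43.  249.4] [ 421.2 -183. ] (array([ 419.2, -171.6]), array([55.6, 38.2]), -86.8)
[277.5 245.9] [434.6 -51.6] (array([429.6, -51.1]), array([61.5, 52.4]), 82.9)
[500.6 222.1] [436.3  71. ] (array([436.2,  60.4]), array([67.4, 31. ]), 3.6)
0.6879196232384054 15.000095218420029
(np.int64(196), array([ 0.0383,  0.0017, -0.    ]))
(array([-0.1964,  0.0649, -0.0878]), array([ 0.  ,  0.  , -5.96]))
```

step_arm --commands '[{"travel":[0,0,-0.02],"turn":[0,0,0]},{"travel":[0,0,-0.05],"turn":[0,0,0]},{"travel":[-0.02,0.007,-0.08],"turn":[0,0,0]},{"travel":[-0.055,0.018,-0.1],"turn":[0,0,0]},{"travel":[-0.1,0.033,-0.1],"turn":[0,0,0]}]'

```text
time: 24.2
position: [0.554, -0.0352, 0.1057]
tool_rot: [0.196, 3.13, 0.002]
ft_force: [0.6, -0.5, 0.3]
grip_width: 0.688
grip_force: 15.0
```

step_arm --commands '[{"travel":[-0.04,0.013,0],"turn":[0,0,-2]},{"travel":[-0.07,0.024,0],"turn":[0,0,-5]},{"travel":[-0.09,0.03,0],"turn":[0,0,-6]},{"travel":[-0.0954,0.032,0.01],"turn":[0,0,-6]},{"travel":[-0.0954,0.032,0.03],"turn":[0,0,-6]}]'

```text
time: 24.7
position: [0.6513, -0.0148, 0.0721]
tool_rot: [0.031, 3.139, -0.0]
ft_force: [0.4, 0.7, -0.4]
grip_width: 0.692
grip_force: 15.0
```

Run:
```python
from h import *
for i in range(6): ctrl.get_image("top")
s=ctrl.get_state();print(s["grip_width"],s["position"],yaw(s),go(s,.650,-.015,.0095,-1.15))
```

```text
0.6894063731320141 [ 0.64994926 -0.01518038  0.07289864] -1.14 (array([0.    , 0.0002, 0.0634]), array([0.01, 0.05, 0.01]))
```

step_arm --commands '[{"travel":[0,0,0.02],"turn":[0,0,0]},{"travel":[0,0,0.04],"turn":[0,0,0]},{"travel":[0,0,0.055],"turn":[0,0,0]},{"travel":[0,0,0.06],"turn":[0,0,0]},{"travel":[0,0,0.0605],"turn":[0,0,0]}]'

```text
time: 25.5
position: [0.6496, -0.0149, 0.0113]
tool_rot: [-0.031, -3.141, -0.0]
ft_force: [-0.2, 0.6, -1.1]
grip_width: 0.683
grip_force: 15.0
```

step_arm --commands '[{"travel":[0,0,0],"turn":[0,0,0]},{"travel":[0,0,0],"turn":[0,0,0]},{"travel":[0,0,0],"turn":[0,0,0]},{"travel":[0,0,0],"turn":[0,0,0]}]'

```text
time: 25.9
position: [0.6504, -0.0149, 0.0122]
tool_rot: [0.03, 3.14, 0.0]
ft_force: [-0.2, -0.0, -0.8]
grip_width: 0.69
grip_force: 15.0
```

Run:
```python
from h import *
s=ctrl.get_state();print(s["grip_width"],s["position"],yaw(s),go(s,.650,-.015,.0093,-1.15))
```

```text
0.6899733398891089 [ 0.65038349 -0.01487026  0.01217907] -1.11 (array([ 0.0004, -0.0001,  0.0029]), array([0.01, 0.06, 0.04]))
```

step_arm --commands '[{"travel":[0.0004,0,0.002],"turn":[0,0,0]},{"travel":[0.0004,0,0.003],"turn":[0,0,0]},{"travel":[0.0004,0,0.003],"turn":[0,0,0]}]'

```text
time: 26.2
position: [0.6497, -0.0149, 0.0092]
tool_rot: [0.03, 3.141, 0.0]
ft_force: [-1.2, 0.2, 3.6]
grip_width: 0.686
grip_force: 15.0
```

step_arm --commands '[{"travel":[0,0,0],"turn":[0,0,0]},{"travel":[0,0,0],"turn":[0,0,0]},{"travel":[0,0,0],"turn":[0,0,0]}]' --gripper 0.83

```text
time: 26.5
position: [0.6494, -0.0149, 0.0082]
tool_rot: [-0.03, -3.141, -0.0]
ft_force: [0.5, 1.0, 0.6]
grip_width: 0.818
grip_force: 0.0
```

step_arm --commands '[{"travel":[0,0,-0.03],"turn":[0,0,0]},{"travel":[0,0,-0.07],"turn":[0,0,0]},{"travel":[-0.01,0,-0.11],"turn":[0,0,0]},{"travel":[-0.04,0,-0.15],"turn":[0,0,0]},{"travel":[-0.08,0,-0.17],"turn":[0,0,0]}]'

```text
time: 27.0
position: [0.7314, -0.0166, 0.1843]
tool_rot: [0.03, 3.135, 0.001]
ft_force: [1.9, -0.4, 0.4]
grip_width: 0.833
grip_force: 0.0
```

Run:
```python
from h import *
for i in range(6): ctrl.get_image("top")
st,im=wrist("pics/w13.png",zt=.037,lo=1200)
print(go(st,.437,-.203,.11,-8.5))
cv2.imwrite("pics/w13c.png",cv2.resize(im[30:250,60:500],(800,400),interpolation=cv2.INTER_CUBIC))
```

```text
tcp [ 0.7281 -0.0166  0.1769] yaw -1.12
[264.2 309.2] [868.2 -32.5] (array([858.4, -29.9]), array([305.4,  32.5]), 88.9)
[371.  120.5] [653.   80.8] (array([653.6,  76.5]), array([66. , 58.2]), 89.0)
[277.6 119.7] [651.  -12.6] (array([652.2, -12.6]), array([79.3, 60.6]), -1.1)
[183.7 119.4] [ 648.4 -106.2] (array([ 650.5, -102. ]), array([98.7, 67.1]), -1.3)
(array([ 0.2872, -0.1921,  0.0679]), array([-0.02, -0.18,  7.38]))
```

View pics/w13c.png

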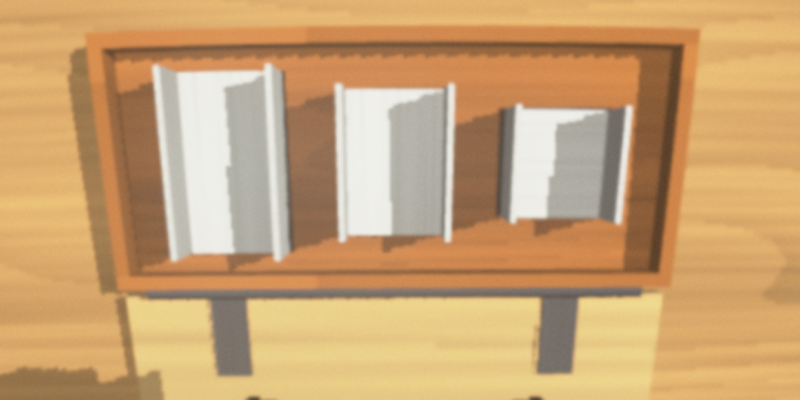

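All three channels sit square on their pads. In the crop, long is at (222,160), medium at (395,163) and short at (565,163). Now I'll go to bridge 1.

step_arm --commands '[{"travel":[0.04,-0.027,0],"turn":[0,0,0]},{"travel":[0.08,-0.054,0],"turn":[0,0,0]},{"travel":[0.12,-0.081,0],"turn":[0,0,0]},{"travel":[0.16,-0.108,0],"turn":[0,0,0]},{"travel":[0.19,-0.128,0],"turn":[0,0,0]}]' --gripper 1.0

```text
time: 27.85
position: [0.533, -0.1425, 0.1779]
tool_rot: [-0.034, -3.14, -0.001]
ft_force: [-0.7, -0.8, 1.1]
grip_width: 0.998
grip_force: 0.0
```

step_arm --commands '[{"travel":[0.04,-0.027,0.01],"turn":[0,0,3]},{"travel":[0.07,-0.047,0.03],"turn":[0,0,6]},{"travel":[0.09,-0.06,0.05],"turn":[0,0,7.4]},{"travel":[0.097,-0.064,0.07],"turn":[0,0,7.4]},{"travel":[0.097,-0.064,0.08],"turn":[0,0,7.4]}]'

```text
time: 28.35
position: [0.4355, -0.2027, 0.0966]
tool_rot: [-0.237, -3.13, -0.003]
ft_force: [-0.2, 0.2, -0.5]
grip_width: 0.998
grip_force: 0.0
```

Run:
```python
from h import *
for i in range(6): ctrl.get_image("top")
st,im=wrist("pics/w14.png",lo=2000)
c=[h for h in hulls(((lambda q:(q[...,1]<45)&(q[...,2]>95))(cv2.cvtColor(im,cv2.COLOR_BGR2HSV))),2000,40000) if abs(h[0][0]-277)<40 and h[0][1]<300]
print(go(st,.435,-.204,.0035,-8.5))
```

```text
tcp [ 0.4402 -0.2025  0.0995] yaw -8.43
[266.9 309.4] [ 531.3 -223.7] (array([ 521.8, -220.9]), array([288.4,  24.1]), 81.6)
[277.2 210.1] [ 436.1 -199.8] (array([ 433.4, -199.6]), array([72.5, 60.2]), -8.4)
(array([ 0.005 , -0.0022,  0.096 ]), array([-0.01,  0.1 ,  0.07]))
```

View pics/w14.png

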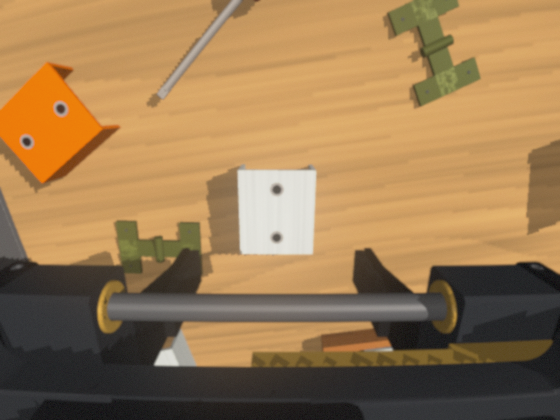

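The white bridge with two holes at (277,189) and (277,238) is centred under the tool. The green clamp at (160,245) clears the fingers by about 10 mm. Descending with the gripper part open.

step_arm --commands '[{"travel":[0.005,-0.0005,0.02],"turn":[0,0,0]},{"travel":[0.005,-0.0005,0.05],"turn":[0,0,0]},{"travel":[0.005,-0.0005,0.075],"turn":[0,0,0]},{"travel":[0.005,-0.0005,0.09],"turn":[0,0,0]},{"travel":[0.005,-0.0005,0.095],"turn":[0,0,0]}]' --gripper 0.9

```text
time: 29.2
position: [0.4333, -0.2021, 0.0024]
tool_rot: [-0.232, -3.131, -0.0]
ft_force: [-0.7, 0.0, 1.0]
grip_width: 0.9
grip_force: 0.0
```

step_arm --commands '[{"travel":[0,0,0],"turn":[0,0,0]},{"travel":[0,0,0],"turn":[0,0,0]},{"travel":[0,0,0],"turn":[0,0,0]}]'

```text
time: 29.5
position: [0.435, -0.2029, 0.0047]
tool_rot: [0.233, 3.131, -0.001]
ft_force: [-0.1, -0.3, -0.7]
grip_width: 0.903
grip_force: 0.0
```

step_arm --commands '[{"travel":[0,0,0],"turn":[0,0,0]},{"travel":[0,0,0],"turn":[0,0,0]},{"travel":[0,0,0],"turn":[0,0,0]},{"travel":[0,0,0],"turn":[0,0,0]},{"travel":[0,0,0],"turn":[0,0,0]}]' --gripper 0.6

```text
time: 30.0
position: [0.434, -0.2026, 0.0038]
tool_rot: [0.233, 3.133, 0.0]
ft_force: [-0.1, 0.7, 1.6]
grip_width: 0.689
grip_force: 15.0
```

Run:
```python
from h import *
ctrl.get_image("top")
st,im=wrist("pics/w15.png",lo=2000);print(st["grip_width"],st["grip_force"])
print(front("pics/w15.png",st,.03))
print(go(st,.6506,-.061,.11,-1.15))
s2=dict(st)
```

```text
tcp [ 0.4341 -0.2026  0.0038] yaw -8.51
[269.9 316.6] [ 465.8 -209.8] (array([ 456.7, -208.5]), array([122.3,  25. ]), 81.7)
[277.6 248.9] [ 423.2 -198.9] (array([ 417.9, -198.2]), array([61.5, 50.1]), 81.5)
0.6874599548413828 15.000343210995197
(np.int64(216), array([ 0.0352,  0.0017, -0.0262]))
(array([-0.1932,  0.1721, -0.1061]), array([ 0.01,  0.02, -7.36]))
```

step_arm --commands '[{"travel":[0,0,-0.02],"turn":[0,0,0]},{"travel":[0,0,-0.06],"turn":[0,0,0]},{"travel":[-0.02,0.018,-0.09],"turn":[0,0,0]},{"travel":[-0.05,0.045,-0.106],"turn":[0,0,0]},{"travel":[-0.08,0.071,-0.106],"turn":[0,0,0]}]'

```text
time: 30.6
position: [0.5264, -0.1442, 0.1127]
tool_rot: [0.235, 3.127, 0.0]
ft_force: [0.5, -0.0, -0.4]
grip_width: 0.685
grip_force: 15.0
```

step_arm --commands '[{"travel":[-0.033,0.03,0],"turn":[0,0,-2]},{"travel":[-0.066,0.06,0],"turn":[0,0,-4]},{"travel":[-0.095,0.085,0],"turn":[0,0,-6]},{"travel":[-0.11,0.098,0],"turn":[0,0,-7.4]},{"travel":[-0.1132,0.1011,0],"turn":[0,0,-7.4]}]'

```text
time: 31.1
position: [0.6518, -0.0581, 0.1083]
tool_rot: [-0.024, -3.141, -0.001]
ft_force: [-1.1, -0.1, -0.4]
grip_width: 0.688
grip_force: 15.0
```

Run:
```python
from h import *
for i in range(6): ctrl.get_image("top")
s=ctrl.get_state();print(s["grip_width"],s["position"],yaw(s),go(s,.6506,-.061,.0138,-1.15))
```

```text
0.6843251674712126 [ 0.64937209 -0.0626334   0.10973249] -1.25 (array([-0.0012,  0.0017,  0.0959]), array([-0.02, -0.02, -0.1 ]))
```

step_arm --commands '[{"travel":[-0.0012,0.0017,0.02],"turn":[0,0,0]},{"travel":[-0.0012,0.0017,0.045],"turn":[0,0,0]},{"travel":[-0.0012,0.0017,0.055],"turn":[0,0,0]},{"travel":[-0.0012,0.0017,0.055],"turn":[0,0,0]},{"travel":[-0.0012,0.0017,0.055],"turn":[0,0,0]}]'

```text
time: 31.9
position: [0.6519, -0.0598, 0.0555]
tool_rot: [0.032, 3.14, -0.0]
ft_force: [0.4, 1.0, -0.8]
grip_width: 0.688
grip_force: 15.0
```

Run:
```python
from h import *
for i in range(4): ctrl.get_image("top")
s=ctrl.get_state();print(s["grip_width"],s["position"],yaw(s),go(s,.6506,-.061,.0138,-1.15))
```

```text
0.6863903562583683 [ 0.65252863 -0.05944466  0.0559467 ] -1.12 (array([ 0.002 , -0.0016,  0.0421]), array([0.  , 0.13, 0.03]))
```

step_arm --commands '[{"travel":[0.002,-0.0016,0],"turn":[0,0,0]},{"travel":[0.002,-0.0016,0.012],"turn":[0,0,0]},{"travel":[0.002,-0.0016,0.024],"turn":[0,0,0]},{"travel":[0.002,-0.0016,0.034],"turn":[0,0,0]},{"travel":[0.002,-0.0016,0.038],"turn":[0,0,0]}]'

```text
time: 32.6
position: [0.6481, -0.0606, 0.0141]
tool_rot: [-0.03, -3.138, -0.0]
ft_force: [-0.9, 0.0, -0.6]
grip_width: 0.69
grip_force: 15.0
```

step_arm --commands '[{"travel":[0,0,0],"turn":[0,0,0]},{"travel":[0,0,0],"turn":[0,0,0]},{"travel":[0,0,0],"turn":[0,0,0]}]'

```text
time: 32.9
position: [0.6501, -0.0609, 0.017]
tool_rot: [0.03, 3.141, -0.0]
ft_force: [0.5, -0.5, 0.0]
grip_width: 0.69
grip_force: 15.0
```

Run:
```python
from h import *
s=ctrl.get_state();print(s["grip_width"],s["ft_force"],s["position"],yaw(s),go(s,.6506,-.061,.0138,-1.15))
```

```text
0.6897690920911672 [ 0.49071718 -0.53320039  0.03963647] [ 0.65006708 -0.06093305  0.01702681] -1.11 (array([-0.0005, -0.0001,  0.0032]), array([-0.  ,  0.05,  0.04]))
```

step_arm --commands '[{"travel":[-0.0004,0,0.002],"turn":[0,0,0]},{"travel":[-0.0004,0,0.0033],"turn":[0,0,0]},{"travel":[-0.0004,0,0.0033],"turn":[0,0,0]}]'

```text
time: 33.2
position: [0.6504, -0.0609, 0.0139]
tool_rot: [0.03, 3.141, 0.0]
ft_force: [-0.5, 0.2, 2.1]
grip_width: 0.685
grip_force: 15.0
```

step_arm --commands '[{"travel":[0,0,0],"turn":[0,0,0]},{"travel":[0,0,0],"turn":[0,0,0]},{"travel":[0,0,0],"turn":[0,0,0]}]' --gripper 0.8

```text
time: 33.5
position: [0.6499, -0.0608, 0.0131]
tool_rot: [-0.03, -3.141, -0.0]
ft_force: [0.5, 0.3, -0.2]
grip_width: 0.786
grip_force: 0.0
```

step_arm --commands '[{"travel":[0,0,-0.02],"turn":[0,0,0]},{"travel":[0,0,-0.05],"turn":[0,0,0]},{"travel":[0,0,-0.09],"turn":[0,0,0]},{"travel":[0.005,-0.02,-0.12],"turn":[0,0,0]},{"travel":[0.012,-0.06,-0.12],"turn":[0,0,0]}]'

```text
time: 34.0
position: [0.6412, -0.1167, 0.1389]
tool_rot: [0.019, 3.132, 0.003]
ft_force: [0.5, -1.1, 1.3]
grip_width: 0.801
grip_force: 0.0
```

step_arm --commands '[{"travel":[0.009,-0.045,0],"turn":[0,0,0]},{"travel":[0.018,-0.09,0],"turn":[0,0,0]},{"travel":[0.027,-0.135,0],"turn":[0,0,-3]},{"travel":[0.036,-0.18,0],"turn":[0,0,-6]},{"travel":[0.043,-0.22,0.02],"turn":[0,0,-7]}]' --gripper 1.0

```text
time: 34.5
position: [0.5904, -0.3437, 0.1163]
tool_rot: [-0.162, 3.132, -0.006]
ft_force: [0.5, 0.8, 0.0]
grip_width: 0.993
grip_force: 0.0
```

Run:
```python
from h import *
for i in range(6): ctrl.get_image("top")
st,im=wrist("pics/w16.png",lo=2000)
```

```text
tcp [ 0.5905 -0.3381  0.1132] yaw 5.99
[265.7 309.8] [ 694.4 -336.3] (array([ 683.9, -334.9]), array([304.5,  25.5]), -84.1)
[269.5 210.1] [ 591.1 -342.7] (array([ 588.4, -342.7]), array([73.2, 60.1]), 5.9)
[79.7 48.3] [ 473.1 -506.1] (array([ 475.1, -502. ]), array([128.2,  71.3]), -88.8)
```

step_arm --commands '[{"travel":[0.002,-0.0067,0.03],"turn":[0,0,0]},{"travel":[0.002,-0.0067,0.06],"turn":[0,0,0]},{"travel":[0.002,-0.0067,0.09],"turn":[0,0,0]},{"travel":[0.002,-0.0067,0.104],"turn":[0,0,0]},{"travel":[0.002,-0.0067,0.1094],"turn":[0,0,0]}]'

```text
time: 35.35
position: [0.5883, -0.3446, 0.0025]
tool_rot: [0.165, -3.136, -0.003]
ft_force: [-0.6, -0.5, -0.1]
grip_width: 1.002
grip_force: 0.0
```

step_arm --commands '[{"travel":[0,0,0],"turn":[0,0,0]},{"travel":[0,0,0],"turn":[0,0,0]},{"travel":[0,0,0],"turn":[0,0,0]}]'

```text
time: 35.65
position: [0.5895, -0.3473, 0.0057]
tool_rot: [-0.161, 3.135, -0.002]
ft_force: [0.4, -0.6, 0.0]
grip_width: 1.0
grip_force: 0.0
```

step_arm --commands '[{"travel":[0,0,0],"turn":[0,0,0]},{"travel":[0,0,0],"turn":[0,0,0]},{"travel":[0,0,0],"turn":[0,0,0]},{"travel":[0,0,0],"turn":[0,0,0]},{"travel":[0,0,0],"turn":[0,0,0]}]' --gripper 0.6

```text
time: 36.15
position: [0.5883, -0.3464, 0.0039]
tool_rot: [0.162, -3.137, -0.001]
ft_force: [-0.4, -0.4, 0.7]
grip_width: 0.685
grip_force: 15.0
```

Run:
```python
from h import *
ctrl.get_image("top")
st,im=wrist("pics/w17.png",lo=2000);print(st["grip_width"],st["grip_force"])
print(front("pics/w17.png",st,.03))
print(go(st,.6524,.031,.12,-1.15))
```

```text
tcp [ 0.5883 -0.3465  0.0039] yaw 5.89
[269.9 317.4] [ 621.8 -345.5] (array([ 612.8, -346.8]), array([121.6,  25.1]), -84.2)
[277.7 249.4] [ 577.5 -345.5] (array([ 572.2, -346. ]), array([61.3, 49.6]), -84.1)
[48.6 50.6] [ 487.2 -464.9] (array([ 489.3, -456.3]), array([47.7, 41.5]), -88.4)
0.6871724272819231 15.000084601342678
(np.int64(217), array([ 0.0343,  0.0016, -0.0261]))
(array([-0.1025,  0.3689, -0.1159]), array([ 0.02, -0.  ,  7.04]))
```

step_arm --commands '[{"travel":[0,0,-0.02],"turn":[0,0,0]},{"travel":[0,0,-0.06],"turn":[0,0,0]},{"travel":[0,0,-0.1],"turn":[0,0,0]},{"travel":[-0.008,0.025,-0.116],"turn":[0,0,0]},{"travel":[-0.018,0.065,-0.116],"turn":[0,0,0]}]'

```text
time: 36.75
position: [0.6003, -0.285, 0.124]
tool_rot: [-0.151, 3.132, -0.009]
ft_force: [0.2, 1.0, -0.1]
grip_width: 0.688
grip_force: 15.0
```

step_arm --commands '[{"travel":[-0.013,0.045,0],"turn":[0,0,0]},{"travel":[-0.026,0.09,0],"turn":[0,0,0]},{"travel":[-0.039,0.135,0],"turn":[0,0,0]},{"travel":[-0.049,0.175,0],"turn":[0,0,0]},{"travel":[-0.059,0.21,0],"turn":[0,0,0]}]'

```text
time: 37.25
position: [0.6366, -0.0622, 0.1197]
tool_rot: [0.164, -3.137, -0.001]
ft_force: [-0.3, 0.7, -1.4]
grip_width: 0.684
grip_force: 15.0
```

step_arm --commands '[{"travel":[-0.01,0.035,0],"turn":[0,0,3]},{"travel":[-0.019,0.068,0],"turn":[0,0,6]},{"travel":[-0.0252,0.0935,0],"turn":[0,0,7]},{"travel":[-0.0252,0.0935,0.02],"turn":[0,0,7]},{"travel":[-0.0252,0.0935,0.05],"turn":[0,0,7]}]'

```text
time: 37.75
position: [0.654, 0.0324, 0.0712]
tool_rot: [0.026, 3.137, 0.001]
ft_force: [0.2, 0.6, -1.4]
grip_width: 0.687
grip_force: 15.0
```

Run:
```python
from h import *
for i in range(7): ctrl.get_image("top")
s=ctrl.get_state();print(s["grip_width"],s["position"],yaw(s),go(s,.652,.031,.0139,-1.15))
```

```text
0.6883724419079719 [0.65341754 0.03008282 0.07175637] -1.14 (array([0.0016, 0.0009, 0.0579]), array([0.02, 0.17, 0.01]))
```

step_arm --commands '[{"travel":[0.001,0.0009,0.01],"turn":[0,0,0]},{"travel":[0.001,0.0009,0.02],"turn":[0,0,0]},{"travel":[0.001,0.0009,0.03],"turn":[0,0,0]},{"travel":[0.001,0.0009,0.042],"turn":[0,0,0]},{"travel":[0.001,0.0009,0.052],"turn":[0,0,0]}]'

```text
time: 38.6
position: [0.6505, 0.0313, 0.0162]
tool_rot: [-0.03, -3.14, 0.0]
ft_force: [-0.6, 0.1, -0.2]
grip_width: 0.686
grip_force: 15.0
```

step_arm --commands '[{"travel":[0,0,0],"turn":[0,0,0]},{"travel":[0,0,0],"turn":[0,0,0]},{"travel":[0,0,0],"turn":[0,0,0]}]'

```text
time: 38.9
position: [0.6517, 0.0313, 0.0184]
tool_rot: [0.03, 3.14, 0.0]
ft_force: [0.3, 0.1, 0.1]
grip_width: 0.687
grip_force: 15.0
```

Run:
```python
from h import *
ctrl.get_image("top")
s=ctrl.get_state();print(s["grip_width"],s["ft_force"],s["position"],yaw(s),go(s,.652,.031,.0139,-1.15))
```

```text
0.6844801216422178 [ 0.49775613  0.8180467  -0.42122035] [0.65177953 0.03139019 0.01856408] -1.11 (array([-0.0002, -0.0004,  0.0047]), array([0.01, 0.08, 0.04]))
```

step_arm --commands '[{"travel":[0,-0.0003,0.002],"turn":[0,0,0]},{"travel":[0,-0.0003,0.004],"turn":[0,0,0]},{"travel":[0,-0.0003,0.0047],"turn":[0,0,0]},{"travel":[0,-0.0003,0.0047],"turn":[0,0,0]}]'

```text
time: 39.35
position: [0.6515, 0.031, 0.0139]
tool_rot: [0.03, 3.141, 0.0]
ft_force: [-0.3, 0.1, 4.5]
grip_width: 0.692
grip_force: 15.0
```

step_arm --commands '[{"travel":[0,0,0],"turn":[0,0,0]},{"travel":[0,0,0],"turn":[0,0,0]},{"travel":[0,0,0],"turn":[0,0,0]}]' --gripper 0.8

```text
time: 39.65
position: [0.651, 0.0311, 0.0128]
tool_rot: [-0.03, -3.141, -0.0]
ft_force: [0.8, -0.3, -0.6]
grip_width: 0.787
grip_force: 0.0
```

step_arm --commands '[{"travel":[0,0,-0.02],"turn":[0,0,0]},{"travel":[0,0,-0.05],"turn":[0,0,0]},{"travel":[0,0,-0.09],"turn":[0,0,0]},{"travel":[-0.03,-0.02,-0.13],"turn":[0,0,0]},{"travel":[-0.07,-0.045,-0.16],"turn":[0,0,0]}]'

```text
time: 40.15
position: [0.7143, -0.0092, 0.1713]
tool_rot: [0.025, 3.139, 0.003]
ft_force: [0.9, -0.0, 0.1]
grip_width: 0.797
grip_force: 0.0
```

Run:
```python
from h import *
for i in range(6): ctrl.get_image("top")
st,im=wrist("pics/w18.png",zt=.04,lo=1200)
a=cv2.resize(im[20:250,60:500],(800,418),interpolation=cv2.INTER_CUBIC)
s=ctrl.get_image("side")[:,:,::-1];b=cv2.resize(s[130:225,280:375],(182,182),interpolation=cv2.INTER_CUBIC)
o=np.zeros((600,800,3),np.uint8);o[:418]=a;o[418:,:182]=b;cv2.imwrite("pics/w18c.png",o)
# bridge tops: bright & compare screw-hole centres
g=im.max(2);m=((g<120)&(np.arange(420)[:,None]<240)).astype(np.uint8)
for c in cv2.findContours(m,cv2.RETR_LIST,cv2.CHAIN_APPROX_NONE)[0]:
    A=cv2.contourArea(c)
    if 6<A<80: u=c[:,0].mean(0);print(u.round(1),A,toplane("wrist",[u],.04,st)[0].round(4))
```

```text
tcp [ 0.7121 -0.0098  0.1661] yaw -1.06
[264.9 309.6] [843.4 -23.9] (array([833.7, -22.2]), array([281.8,  29.6]), 88.9)
[258.9 137.8] [651.4 -24.2] (array([652.7, -13.1]), array([242.7,  98.1]), 88.9)
[318.8 160.8] 14.5 [0.6725 0.0322 0.04  ]
[220.6 160.7] 17.5 [ 0.6707 -0.06    0.04  ]
[320.3 116.6] 17.5 [0.6325 0.0328 0.04  ]
[218.6 116.1] 16.0 [ 0.6303 -0.0592  0.04  ]
[111.   74.6] 7.0 [ 0.5916 -0.1532  0.04  ]
```

View pics/w18c.png

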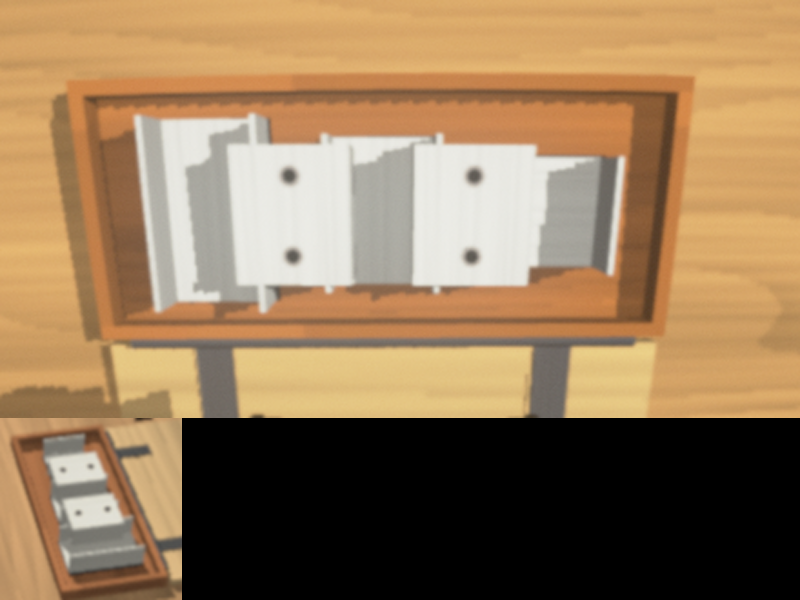

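Both bridges sit level across the gaps. Their hole pairs in the crop are at (289,176)/(292,256) and (474,176)/(471,256), giving centres 92 mm apart about the bin centre. The gripper is clear, so I'm handing in.

```bash
python3 -c "
from bench import ctrl
print(ctrl.close_job())"
```

```text
the job is handed in; nothing more can be done
None
```

I handed the job in at about 40.5 s of the 128 s limit: the three channels are on their own pads and both bridges sit level, interlocked over the gaps and centred to about 1 mm by the last picture, with the angle offcut left alone.

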